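# Hang the ceramic relief level on the display peg

## Robot

A 6-joint arm with a two-finger parallel gripper is mounted at the origin on the work surface. World frame = base frame: x ahead of the robot, y to its left, z up, the work surface at z = 0. Lengths are in mm, angles in rad, forces in N, time in s.
With the tool pointing down it reaches from about 200 to 875 mm from the base axis. Payload 3.4 kg.
Tool frame: the origin (TCP) lies midway between the tips of the shut fingers; the grasp point (between the pads) lies 19 mm behind it; z points along the fingers, y is the direction in which the jaws open and shut (so a half turn about z gives the same grasp; the last joint's range is limited). The gripper opens to 94 mm and grips with 3 to 60 N. Pads are 16 mm wide; open, the fingers measure 119 mm over their backs; the gripper's body (75 mm by 177 mm) begins 78 mm behind the grasp point.
Start: joints at [1.105, 0.276, 1.505, -0, 1.361, -0.121], TCP at [194.375, 541.19, 174.193] pointing down, gripper open.
Joint ranges: [-2.89, 2.89], [-0.75, 2.08], [0.22, 2.7], [-1.18, 4.32], [0.11, 2.71], [-2.7, 2.7]. Speed limits (rad/s): [2.57, 2.57, 3.14, 3.14, 3.14, 3.14].

## Interface

Orientations are given as a unit quaternion [x, y, z, w].
In Python, from bench import env, grab_frame, hand_in gives the robot as it stands.
- The arm moves only by the tool move_arm, never from a script. Its arguments are lists of equal length, an entry for each row: "turn": the turn, a rotation vector about the tool's x, y, z in rad, a list of three; "travel": the shift along the tool's x, y, z in m, a list of three; "grip": the finger opening in m, from 0 to 0.094. A call has exactly 8 rows; each row shifts and turns the commanded pose from where the row before left it, along the tool's axes as they then stand; what a row does not reach is not made up. A row lasts 1/10 s, in which the tool goes at most 50 mm and 8.59 degrees, less where a joint would pass 70% of its speed; a pose out of reach is approached as far as the arm can. A call is refused whole if a number of a shift passes 0.05 or a number of a turn 0.15, either way. A call with a gripper value outside its range is refused whole. The fingers move at their own pace and stop on an object; "grip_force" is the grip in N (left out, the last holds). Time passes only in rows, so rows that do not move let the fingers close, or fill a call up. It gives the time, the measured TCP pose, the force and the opening at its end, in the units of the state.
- env.get_obs(): the state, without advancing time (a new reading comes with each control period).
- grab_frame(name): name is "side" or "top" or "wrist"; returns a dict with "frame" (420x560x3 uint8, blue, green, red), "fovy" (degrees; the focal length in pixels is half the picture's height over the tangent of half this angle, whatever the lens; pixels are square), "cx", "cy" (the principal point, pixels), "eye" and "rotation" of the camera in the world. Camera axes: x right, y up, looking along -z (the intrinsics and any distortion apply to the point x, -y, -z); pixel columns grow to the right and rows downward; lengths in mm; the calibration is good to about 2 mm. The wrist camera is an equidistant fisheye: a pixel r from the principal point sees the ray r / f radians off the axis. A picture is of the moment at which its call begins. There is no depth.
- hand_in(): hands the job in, once; it reports no verdict.
The state is a dict: "time_s": time; "joints": joint angles; "qvel": joint speeds; "effort": joint torques, N m; "tool_pos": TCP position; "ee_rot": TCP orientation; "ft_force": force on the tool from outside, world axes, zero at the start; "torque": the same for the moment, N m; "finger_gap": finger opening in mm.
Only numpy, scipy, OpenCV 4.12 (cv2) and the standard library are available. Lean on these libraries where they do the work, as an engineer would, in place of code of your own. Each camera call takes 0.05 s, during which the arm holds its last target. There are 200 camera calls.

## Task

Lift the white ceramic relief out of its drying rack and hang it on the display stand's peg by the one hole that lets it hang level, the tab upwards, pushed along the peg until its back is against the head block, and let go of it there. The fired clay is brittle and the peg's height is not exactly known: feel for the peg gently (never press relief and stand together with more than 20 newtons), and leave the other things on the table where they are.

Things in the scene. Friction and masses are not known exactly. Their poses are not given: they have to be found in the camera images.
- relief_tab (a point): White ceramic relief, one loose piece, 0.29 to 0.41 kg: an upside-down L with a grip tab on top. This point: the tab's centre. Axes: x normal to the flat face, y along the bar, z up. Tab: 36 mm wide (y), 32 high, 10 thick. Bar below it: y -70 to +70, z -16 to -56 mm from here, 10 thick, flat underside. It starts upright in the rack.
- relief: The same relief, solid, of one uniform material; origin 156 mm straight below the tab's centre, level with the foot's underside; same axes. Under the bar's +y end hangs its leg: y +14 to +70, z 0 to 100 mm from here, 10 mm thick, the lowest 40 mm swollen evenly on both faces to 26 mm thick (the foot).
- rack: Wooden drying rack fixed to the table, origin under its centre, y along it. Plank 80 x 190 x 12 mm; at its +y end a slotted block, 35 mm above the plank, holds the relief's foot with 2 mm of play; at its -y end a post holds up the bar's underside, 112 mm above the table. The relief comes out straight up, clear after 36 mm.
- stand: Dark steel display stand fixed to the table; origin under its base's centre, z up. Base disc 110 mm in diameter, 14 high; post 24 mm in diameter, clamp ring 30, up to 128 mm; clamp screw towards -x. On top a head block 24 mm wide (y), 22 high, x -12 to +30 mm; from its flat front a level round peg, 9 mm in diameter, runs along +x from x +30 to +75 mm at y 0.
- stand_peg (a point): Point on the stand at its x +30, y 0, 185 mm above the table: the peg's root if the telescopic head stood at mid height. The real peg axis (mid height of the head) is clamped anywhere from 157 to 213 mm above the table and is not reported: find it by touch, such as lowering the bar's flat underside softly on it, or by eye. The clamp does not give.
- relief_hole1 (a point): Centre, at mid thickness, of hole 1 of five in a row, counted from the bar's legless end: a 12 mm round through hole along x, y -35 mm and z -40 mm from the tab's centre; axes as the relief's.
- relief_hole2 (a point): Centre, at mid thickness, of hole 2 of five in a row, counted from the bar's legless end: a 12 mm round through hole along x, y -15 mm and z -40 mm from the tab's centre; axes as the relief's.
- relief_hole3 (a point): Centre, at mid thickness, of hole 3 of five in a row, counted from the bar's legless end: a 12 mm round through hole along x, y +5 mm and z -40 mm from the tab's centre; axes as the relief's.
- relief_hole4 (a point): Centre, at mid thickness, of hole 4 of five in a row, counted from the bar's legless end: a 12 mm round through hole along x, y +25 mm and z -40 mm from the tab's centre; axes as the relief's.
- relief_hole5 (a point): Centre, at mid thickness, of hole 5 of five in a row, counted from the bar's legless end: a 12 mm round through hole along x, y +45 mm and z -40 mm from the tab's centre; axes as the relief's.
- jar_small: bystander: closed grey jar, 38 mm in diameter, 55 mm high, origin under its centre
- bud_vase: bystander: small white vase, 46 mm in diameter, 62 mm high, origin under its centre
- bowl: bystander: terracotta bowl, 120 mm in diameter, 50 mm high, origin under its centre
- clay_block: bystander: dark block of hardened clay, 140 x 100 x 60 mm, origin under its centre
- mug: bystander: blue mug, 80 mm in diameter, 90 mm high, handle at its +y, origin under its centre
- jar_tall: bystander: closed white jar, 64 mm in diameter, 100 mm high, origin under its centre
- spatula: bystander: spatula 200 mm long lying along its x, origin under its centre
Things that resemble listed ones, but are neither listed nor needed, are in the scene too. Of the things shaped like the stand, the steel one is meant.

How it is judged (in metres and radians):
On the way, in this order (a step that is already met when the one before it is completed fails the run):
1. the relief is lifted clear of the rack (distance of relief_tab from where it was at the start of the episode above 0.038 m and contact force between relief and rack below 0.01 N), for 0.1 s.
2. the peg is through the hole that lies above the relief's centre of mass (y of relief_hole4 in the frame of stand between -0.005 and 0.005 m and z of relief_hole4 in the frame of stand between 0.15 and 0.225 m and x of relief_hole4 in the frame of stand between 0.025 and 0.065 m), for 0.1 s.
At the end, for the whole second after the job is handed in: The relief hangs on the peg by the hole above its centre of mass (hole 4), tab up and level within 8 degrees, its back within 6 mm of the head block (hole centre 30 to 41 mm along the stand's x, within 5 mm of its y 0), its weight on the stand, released and at rest (y of relief_hole4 in the frame of stand between -0.005 and 0.005 m and z of relief_hole4 in the frame of stand between 0.15 and 0.225 m and x of relief_hole4 in the frame of stand between 0.03 and 0.041 m and angle between relief_tab's own z axis and vertical below 0.14 rad and contact force between relief and stand above 1 N and contact force between relief and the fingers below 0.01 N and linear speed of relief below 0.02 m/s and angular speed of relief below 0.15 rad/s); the robot touches nothing.
It fails at once if the relief is pressed against the stand with more than 20 N (contact force between relief and stand above 20 N).
It fails at once if another thing on the table is pushed more than 20 mm (distance of any of jar_small, bud_vase, bowl, clay_block, mug, jar_tall, spatula from where it was at the start of the episode above 0.02 m).
It also fails if it takes over 61 s, if anything falls off the work surface, if the arm or the gripper's body presses on something with over 40 N, if the wrist force passes 120 N, or if a joint passes its speed limit or range.

## Working session

There is one attempt and no reset: what is moved stays moved. The work goes in short steps, Python scripts to look and compute and a tool call to move; the robot and the scene stay as the last step left them, time stands still between calls to the robot, and variables do not carry over. Pictures are saved under pics/ and viewed, about 8 in all and at most 12, crops included, and the job is handed in when it is done.

Besides the shell and the picture viewer there is one more tool, called as name(argument=value, ...) on one line, values as JSON. move_arm: Moves the arm, as the interface text tells. Its arguments: {"type":"object","properties":{"turn":{"type":"array","items":{"type":"array","items":{"type":"number"}}},"travel":{"type":"array","items":{"type":"array","items":{"type":"number"}}},"grip":{"type":"array","items":{"type":"number"}},"grip_force":{"type":"number"}},"required":["turn","travel","grip"]}

```bash
mkdir -p pics; cat > h.py <<'E'
import numpy as np,cv2
from bench import env,grab_frame,hand_in
from scipy.spatial.transform import Rotation as R
def snap(n,f):
    d=grab_frame(n);cv2.imwrite(f'pics/{f}.png',d['frame']);np.save(f'pics/{f}.npy',d,allow_pickle=True);return d
def load(f): return np.load(f'pics/{f}.npy',allow_pickle=True).item()
def foc(d): return d['frame'].shape[0]/2/np.tan(np.radians(d['fovy'])/2)
def ray(d,u,v):
    f=foc(d);c=np.array([(u-d['cx'])/f,-(v-d['cy'])/f,-1.]);return np.array(d['rotation'])@c
def onz(d,u,v,z):
    r=ray(d,u,v);e=np.array(d['eye']);return e+r*(z-e[2])/r[2]
def proj(d,p):
    c=np.array(d['rotation']).T@(np.array(p,float)-d['eye']);f=foc(d);return np.round([d['cx']+f*c[0]/-c[2],d['cy']-f*c[1]/-c[2]],1)
E
python3 - <<'E'
from h import *
for n in('side','top'):
    d=snap(n,n+'0');print({k:d[k] for k in d if k!='frame'})
o=env.get_obs();print(o)
a=load('side0')['frame'];b=load('top0')['frame']
E
```

```text
{'fovy': 45.642147868803995, 'cx': 287.43779841964925, 'cy': 211.9064476325352, 'eye': array([  60.22194903, -871.16232378,  990.68341464]), 'rotation': array([ 0.40108159, -0.10625808, -0.2087586 ,  0.88558604])}
{'fovy': 50.672447229077235, 'cx': 278.00354569653024, 'cy': 205.78981874007562, 'eye': array([ 395.13660623,   -9.54163791, 1294.52740376]), 'rotation': array([ 0.05369141, -0.03925858, -0.69771122,  0.71328469])}
{'time_s': 0.1, 'joints': array([ 1.10497707e+00,  2.76551322e-01,  1.50592398e+00, -2.54241723e-05,
        1.36074359e+00, -1.20999221e-01]), 'qvel': array([-0.00166819, -0.00251441, -0.00281653, -0.00191008, -0.00017883,
       -0.00025703]), 'effort': array([ 2.79596366e-03, -4.05454481e+01, -2.37778795e+01,  7.05591193e-02,
        2.98473635e-02, -5.64823904e-05]), 'tool_pos': array([194.13789728, 540.66596021, 173.41304439]), 'ee_rot': array([ 1.71554454e-01,  9.85174303e-01, -7.81960037e-04, -2.23267659e-04]), 'ft_force': array([ 0.21688797, -0.51605918,  0.43342479]), 'torque': array([-0.02101193, -0.03850983,  0.00642944]), 'finger_gap': 94.31144388835284}
```

View pics/side0.png

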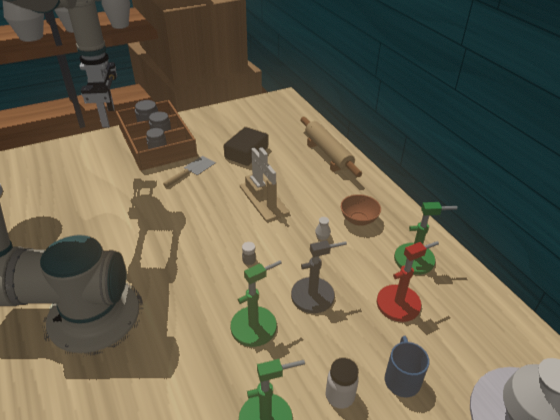

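View pics/top0.png

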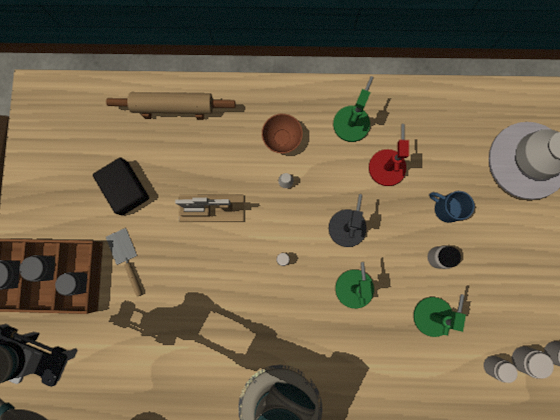

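The side view shows the rack with the relief at (265,190). There are five stands: dark grey at (313,293), green at (254,325), (265,410) and (415,258), and red at (400,300). In the top view the relief and rack are at (212,208) and the grey stand at (348,228). Only the grey one fits the description of dark steel. I'll confirm it in an enlarged crop.

```bash
sed -i 's/    d=grab_frame(n);/    d=dict(grab_frame(n));d["rotation"]=R.from_quat(d["rotation"]).as_matrix();/' h.py
python3 - <<'E'
from h import *
for n in('side0','top0'):
    d=load(n);d['rotation']=R.from_quat(d['rotation']).as_matrix();np.save(f'pics/{n}.npy',d)
s=load('side0')['frame'];t=load('top0')['frame']
def c(i,x,y): return cv2.resize(i[y:y+75,x:x+100],(400,300),interpolation=cv2.INTER_CUBIC)
o=np.vstack([np.hstack([c(t,170,175),c(t,315,185)]),np.hstack([c(s,225,145),c(s,270,235)])])
o=np.clip(o.astype(float)*1.6,0,255).astype(np.uint8)
cv2.imwrite('pics/crop1.png',o)
d=load('top0')
for z in(0,14):print(onz(d,348,228,z))
E
```

```text
[ 505.06161688 -186.72055482    0.        ]
[ 503.87280454 -184.80440779   14.        ]
```

View pics/crop1.png

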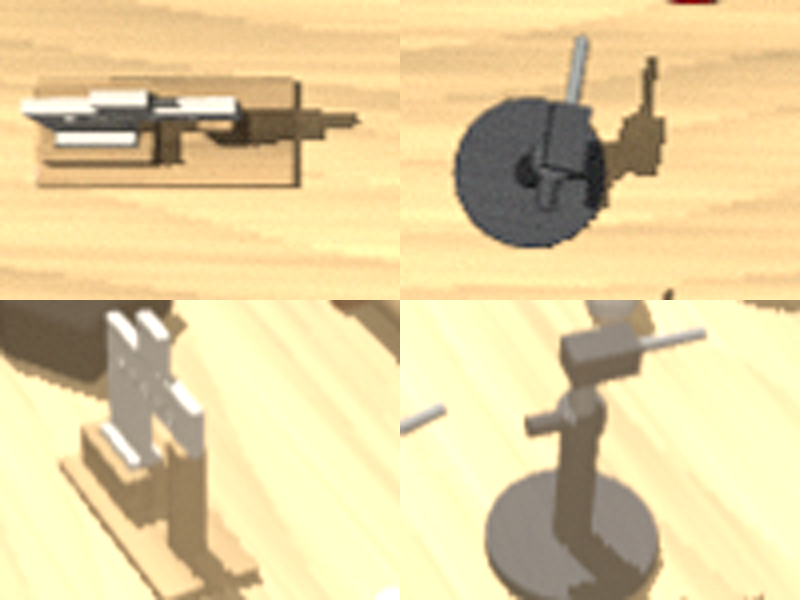

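The second crop confirms the grey steel stand, with its peg pointing up the picture (world +x). The relief's leg is towards +y. Next I fit the poses from these points and draw them over the pictures.

```bash
cat > fit.py <<'E'
from h import *
from scipy.optimize import least_squares
T=load('top0');S=load('side0')
def P(d,o,c,u,v): return d,np.array([o[0]+(u-c[0])/4-.4,o[1]+(v-c[1])/4-.4])
tr=lambda u,v:P(T,(170,175),(0,0),u,v); ts=lambda u,v:P(T,(315,185),(400,0),u,v)
sr=lambda u,v:P(S,(225,145),(0,300),u,v); ss=lambda u,v:P(S,(270,235),(400,300),u,v)
def pose(p,q): c,s=np.cos(p[2]),np.sin(p[2]); return np.array([p[0]+c*q[0]-s*q[1],p[1]+s*q[0]+c*q[1],q[2]])
def pr(d,w):
    c=d['rotation'].T@(w-d['eye']);f=foc(d);return np.array([d['cx']-f*c[0]/c[2],d['cy']+f*c[1]/c[2]])
H='H'
st=[(ts(530,172),(0,0,14)),(ss(573,533),(0,0,14)),(ts(582,38),(75,0,H)),(ts(572,103),(30,0,H)),(ss(705,334),(75,0,H)),(ss(640,345),(30,0,H))]
def rs(p): return np.concatenate([pr(o[0],pose(p,[a if a!=H else p[3] for a in m]))-o[1] for o,m in st])
A=least_squares(rs,[505,-186,0,185]);print('stand',A.x.round(3),A.fun.round(1))
rl=[(tr(122,100),(0,0,184)),(tr(239,100),(5,-70,152)),(sr(203,411),(-5,-70,152)),(tr(97,139),(-13,42,52)),(tr(22,102),(5,70,152)),(sr(203,456),(-5,-70,112)),(sr(154,462),(-13,14,52)),]
def rr(p): return np.concatenate([pr(o[0],pose(p,m))-o[1] for o,m in rl])
B=least_squares(rr,[530,20,0]);print('relief',B.x.round(3),B.fun.round(1))
E
cat > ov.py <<'E'
from fit import *
def draw(d,img,x,y,pts,p):
    i=cv2.resize(d['frame'][y:y+75,x:x+100],(400,300),interpolation=cv2.INTER_CUBIC)
    for a,b in pts:
        a=(pr(d,pose(p,a))-[x,y]+.5)*4;b=(pr(d,pose(p,b))-[x,y]+.5)*4
        cv2.line(i,tuple(int(v) for v in a),tuple(int(v) for v in b),(0,0,255),1)
    return i
def box(x0,x1,y0,y1,z0,z1):
    c=[(x,y,z) for x in(x0,x1) for y in(y0,y1) for z in(z0,z1)]
    return [(a,b) for i,a in enumerate(c) for b in c[i+1:] if sum(u!=v for u,v in zip(a,b))==1]
rp=box(-5,5,-18,18,152,184)+box(-5,5,-70,70,112,152)+box(-13,13,14,70,12,52)
h=A.x[3];sp=box(-12,30,-12,12,h-11,h+11)+[((30,0,h),(75,0,h))]
c=[(55*np.cos(t),55*np.sin(t),14) for t in np.linspace(0,6.28,30)];sp+=list(zip(c,c[1:]))
o=np.vstack([np.hstack([draw(T,0,170,175,rp,B.x),draw(T,0,315,185,sp,A.x)]),np.hstack([draw(S,0,225,145,rp,B.x),draw(S,0,270,235,sp,A.x)])])
cv2.imwrite('pics/ov.png',np.clip(o*1.5,0,255).astype(np.uint8))
E
python3 ov.py
```

```text
stand [ 5.06179e+02 -1.82986e+02 -1.61000e-01  1.69506e+02] [ 0.3 -0.4 -0.1 -0.2  0.3 -0.7  0.   0.2  0.4 -0.5 -1.2  0.6]
relief [5.58319e+02 2.13393e+02 5.50000e-02] [-0.  -1.9 -0.2 -2.8 -0.9  1.1  0.5  0.4  0.6 -1.5 -1.   1.1 -4.5  1.1]
```

View pics/ov.png

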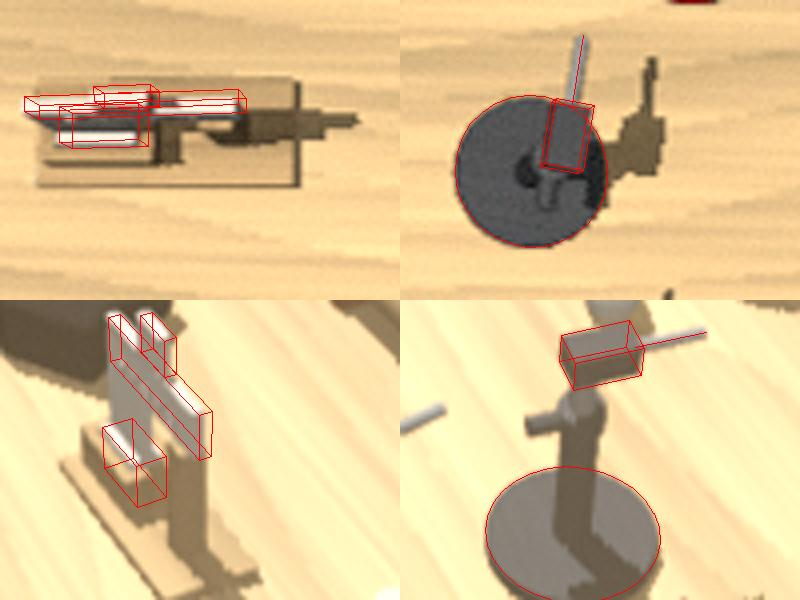

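The stand fit is tight, with the peg axis at about 169 mm. The relief overlay is about 4 mm off in x because I matched two points to the wrong corners, so I'll refit it.

```bash
sed -i 's/^rl=.*/rl=[(tr(122,100),(0,0,184)),(tr(239,98),(5,-70,152)),(sr(203,411),(5,-70,152)),(tr(97,139),(-9,42,52)),(tr(22,102),(5,70,152)),(sr(203,454),(5,-70,112)),(sr(140,464),(-13,14,52)),(sr(103,424),(-13,70,52))]/' fit.py; python3 ov.py
```

```text
stand [ 5.06179e+02 -1.82986e+02 -1.61000e-01  1.69506e+02] [ 0.3 -0.4 -0.1 -0.2  0.3 -0.7  0.   0.2  0.4 -0.5 -1.2  0.6]
relief [5.55028e+02 2.14247e+02 2.40000e-02] [-0.4 -0.6 -0.5 -0.3  0.4  0.5  0.  -0.3  0.3 -1.1  0.3  1.  -2.   0.6
 -0.6  0.7]
```

View pics/ov.png

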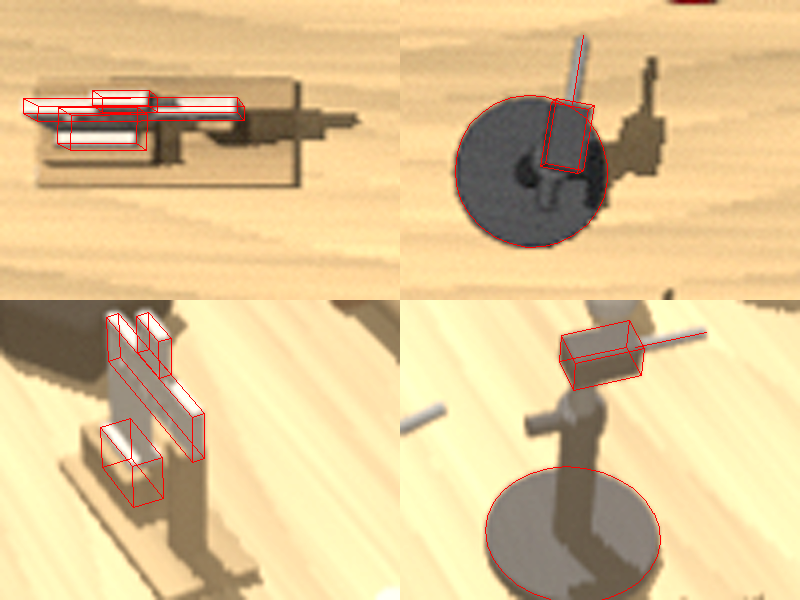

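Relief tab at about (555, 214, 168) with yaw 0.02. Stand at (506, -183) with yaw -0.16. I'll write a small planner that prints the rows for me.

```bash
cat > plan.py <<'E'
# usage: plan.py x y z yaw n : rows towards a tool-down pose (jaw axis at yaw), from measured pose
import sys
from h import *
x,y,z,yaw,n=map(float,sys.argv[1:6]);n=int(n)
o=env.get_obs();p=np.array(o['tool_pos']);r=R.from_quat(o['ee_rot'])
c,s=np.cos(yaw),np.sin(yaw);M=np.array([[-s,c,0],[c,s,0],[0,0,-1]])
M=M.T.T; G=R.from_matrix(np.column_stack([[ -s,c,0],[c,s,0],[0,0,-1]]))
rv=(r.inv()*G).as_rotvec();rel=np.array([x,y,z])-p
print('t',o['time_s'],'p',p.round(1),'rel',rel.round(1),'F',np.round(o['ft_force'],1),'gap',round(o['finger_gap'],1))
print('turn/row',(rv/n).round(4).tolist())
for k in range(n):
    q=r*R.from_rotvec(rv*(k+1)/n);print((q.inv().apply(rel)/n/1000).round(4).tolist())
E
python3 plan.py 554.8 222 232 0.02 16
```

```text
t 0.1 p [194.1 540.7 173.4] rel [ 360.7 -318.7   58.6] F [ 0.2 -0.5  0.4] gap 94.3
turn/row [-0.0001, 0.0001, 0.0754]
[-0.0287, -0.009, -0.0037]
[-0.0293, -0.0068, -0.0037]
[-0.0297, -0.0046, -0.0037]
[-0.03, -0.0023, -0.0037]
[-0.0301, -0.0001, -0.0037]
[-0.03, 0.0022, -0.0037]
[-0.0297, 0.0045, -0.0037]
[-0.0293, 0.0067, -0.0037]
[-0.0287, 0.0089, -0.0037]
[-0.028, 0.011, -0.0037]
[-0.0271, 0.0131, -0.0037]
[-0.026, 0.0151, -0.0037]
[-0.0248, 0.017, -0.0037]
[-0.0235, 0.0188, -0.0037]
[-0.022, 0.0205, -0.0037]
[-0.0204, 0.0221, -0.0037]
```

move_arm(turn=[[0,0,0.0754],[0,0,0.0754],[0,0,0.0754],[0,0,0.0754],[0,0,0.0754],[0,0,0.0754],[0,0,0.0754],[0,0,0.0754]], travel=[[-0.0287,-0.009,-0.0075],[-0.0293,-0.0068,-0.0075],[-0.0297,-0.0046,-0.0075],[-0.03,-0.0023,-0.0075],[-0.0301,0,-0.0075],[-0.03,0.0022,-0.0075],[-0.0297,0.0045,-0.0075],[-0.0293,0.0067,-0.0075]], grip=[0.094,0.094,0.094,0.094,0.094,0.094,0.094,0.094])

```text
time_s: 0.9
tool_pos: [386.8, 395.0, 234.1]
ee_rot: [0.458, 0.889, -0.0, -0.0]
ft_force: [0.2, 0.2, -0.2]
finger_gap: 93.7
```

move_arm(turn=[[0,0,0.0754],[0,0,0.0754],[0,0,0.0754],[0,0,0.0754],[0,0,0.0754],[0,0,0.0754],[0,0,0.0754],[0,0,0.0754]], travel=[[-0.0287,0.0089,0],[-0.028,0.011,0],[-0.0271,0.0131,0],[-0.026,0.0151,0],[-0.0248,0.017,0],[-0.0235,0.0188,0],[-0.022,0.0205,0],[-0.0204,0.0221,0]], grip=[0.094,0.094,0.094,0.094,0.094,0.094,0.094,0.094])

```text
time_s: 1.7
tool_pos: [578.5, 249.6, 233.6]
ee_rot: [0.701, 0.713, -0.0, -0.0]
ft_force: [-0.2, 0.2, -0.5]
finger_gap: 93.9
```

```bash
python3 plan.py 554.8 222 200 0.02 8; python3 - <<'E'
from h import *
d=snap('wrist','w1');print({k:d[k] for k in d if k!='frame'})
E
```

```text
t 1.7 p [578.5 249.6 233.6] rel [-23.7 -27.6 -33.6] F [-0.2  0.2 -0.5] gap 93.9
turn/row [-0.0001, 0.0, -0.0004]
[-0.0034, -0.003, 0.0042]
[-0.0034, -0.003, 0.0042]
[-0.0034, -0.003, 0.0042]
[-0.0034, -0.003, 0.0042]
[-0.0034, -0.003, 0.0042]
[-0.0034, -0.003, 0.0042]
[-0.0034, -0.003, 0.0042]
[-0.0034, -0.003, 0.0042]
{'fovy': 65.70646984690485, 'cx': 286.24188858409474, 'cy': 208.71259811899372, 'eye': array([576.18720086, 332.81483145, 443.18508905]), 'rotation': array([[ 9.99866487e-01, -1.57842225e-02, -4.22691458e-03],
       [ 1.63332874e-02,  9.57785851e-01,  2.87018272e-01],
       [-4.81881295e-04, -2.87048990e-01,  9.57915782e-01]])}
```

View pics/w1.png

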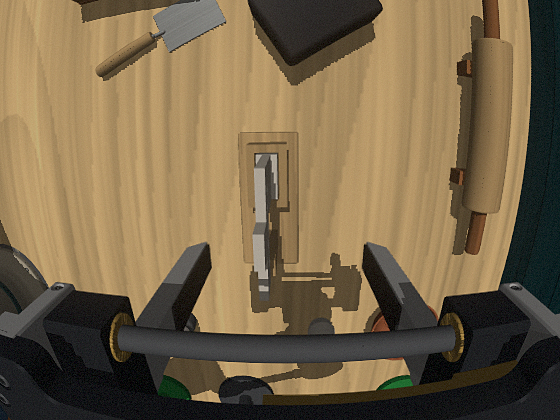

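The wrist view shows the relief between the fingers: bar from about (263,155), tab top edge at (260,223-285). Comparing with the prediction.

```bash
cat >> h.py <<'E'
def fish(d,w):
    c=d['rotation'].T@(np.array(w,float)-d['eye']);v=np.array([c[0],-c[1],-c[2]]);th=np.arctan2(np.hypot(v[0],v[1]),v[2]);f=foc(d)
    return np.array([d['cx'],d['cy']])+f*th*v[:2]/np.hypot(v[0],v[1])
E
python3 - <<'E'
from fit import *
d=load('w1');i=d['frame'];x,y=210,120
i=cv2.resize(i[y:y+200,x:x+120],(480,800),interpolation=cv2.INTER_CUBIC)[:600+0]
from itertools import product
def box(x0,x1,y0,y1,z0,z1):
    c=[(x,y,z) for x in(x0,x1) for y in(y0,y1) for z in(z0,z1)]
    return [(a,b) for i,a in enumerate(c) for b in c[i+1:] if sum(u!=v for u,v in zip(a,b))==1]
p=[555,214.2,.02]
for a,b in box(-5,5,-18,18,152,184)+box(-5,5,-70,70,112,152):
    a=(fish(d,pose(p,a))-[x,y]+.5)*4;b=(fish(d,pose(p,b))-[x,y]+.5)*4
    cv2.line(i,tuple(int(v) for v in a),tuple(int(v) for v in b),(0,0,255),1)
cv2.imwrite('pics/w1c.png',i)
E
```

```text
stand [ 5.06179e+02 -1.82986e+02 -1.61000e-01  1.69506e+02] [ 0.3 -0.4 -0.1 -0.2  0.3 -0.7  0.   0.2  0.4 -0.5 -1.2  0.6]
relief [5.55028e+02 2.14247e+02 2.40000e-02] [-0.4 -0.6 -0.5 -0.3  0.4  0.5  0.  -0.3  0.3 -1.1  0.3  1.  -2.   0.6
 -0.6  0.7]
```

View pics/w1c.png

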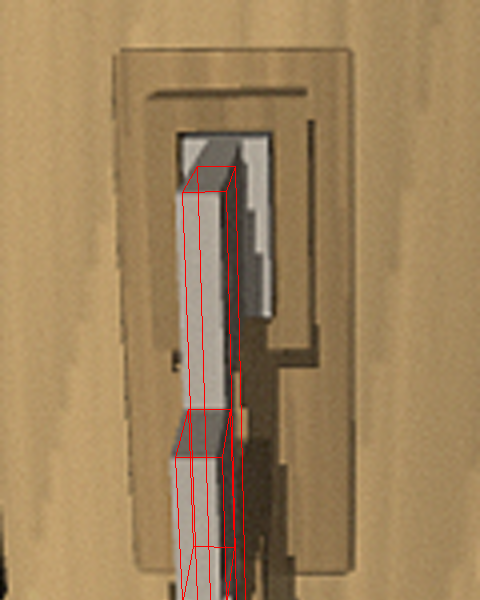

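The prediction matches the wrist view within about 1 mm. Moving above the tab, then down.

move_arm(turn=[[0,0,-0.0013],[0,0,-0.0013],[0,0,-0.0013],[0,0,-0.0013],[0,0,-0.0013],[0,0,-0.0013],[0,0,0],[0,0,0]], travel=[[-0.0045,-0.004,0.0055],[-0.0045,-0.004,0.0055],[-0.0045,-0.004,0.0055],[-0.0045,-0.004,0.0055],[-0.0045,-0.004,0.0055],[-0.0045,-0.004,0.0055],[0,0,0],[0,0,0]], grip=[0.094,0.094,0.094,0.094,0.094,0.094,0.094,0.094])

```text
time_s: 2.55
tool_pos: [554.5, 223.1, 201.3]
ee_rot: [0.697, 0.717, 0.0, 0.0]
ft_force: [0.4, 0.1, -0.2]
finger_gap: 94.1
```

```bash
python3 plan.py 554 222.2 156 0.03 1
```

```text
t 2.55 p [554.5 223.1 201.3] rel [ -0.5  -0.9 -45.3] F [ 0.4  0.1 -0.2] gap 94.1
turn/row [0.0004, -0.0003, -0.0026]
[-0.0008, -0.0005, 0.0453]
```

move_arm(turn=[[0,0,-0.0026],[0,0,0],[0,0,0],[0,0,0],[0,0,0],[0,0,0],[0,0,0],[0,0,0]], travel=[[-0.0008,-0.0005,0.009],[0,0,0.009],[0,0,0.009],[0,0,0.009],[0,0,0.009],[0,0,0],[0,0,0],[0,0,0]], grip=[0.06,0.04,0.04,0.03,0.03,0.03,0.025,0.02], grip_force=40)

```text
time_s: 3.35
tool_pos: [554.4, 222.3, 156.6]
ee_rot: [0.696, 0.718, 0.0, 0.0]
ft_force: [-0.4, -1.0, 1.0]
finger_gap: 33.3
```

move_arm(turn=[[0,0,0],[0,0,0],[0,0,0],[0,0,0],[0,0,0],[0,0,0],[0,0,0],[0,0,0]], travel=[[0,0,0],[0,0,0],[0,0,0],[0,0,0],[0,0,0],[0,0,0],[0,0,0],[0,0,0]], grip=[0.015,0.01,0.005,0,0,0,0,0])

```text
time_s: 4.15
tool_pos: [554.0, 222.2, 156.2]
ee_rot: [0.696, 0.718, 0.0, -0.0]
ft_force: [-0.3, 0.2, 0.0]
finger_gap: 0.8
```

The fingers shut to 0.8 mm, so they aren't holding the tab. Taking a look.

```bash
python3 - <<'E'
from h import *
a=snap('wrist','w2')['frame'];s=snap('side','s2')['frame']
o=np.hstack([a[100:360,180:400],s[125:255,200:310].repeat(2,0).repeat(2,1)])
cv2.imwrite('pics/c2.png',np.clip(o*1.5,0,255).astype(np.uint8))
E
```

```text
(no output)
```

View pics/c2.png

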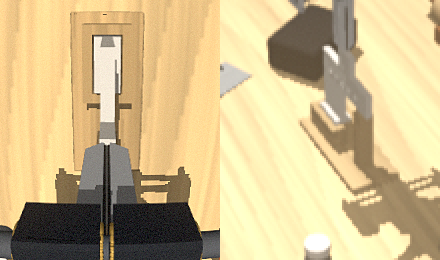

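```bash
python3 - <<'E'
from h import *
a=load('w2')['frame'];s=load('s2')['frame']
f=lambda i,k:cv2.resize(i,None,fx=k,fy=k,interpolation=cv2.INTER_CUBIC)
o=np.hstack([f(a[200:320,240:320],5)[:600],f(s[130:230,235:300],6)[:600]])
cv2.imwrite('pics/c3.png',np.clip(o*1.6,0,255).astype(np.uint8))
E
```

```text
(no output)
```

View pics/c3.png

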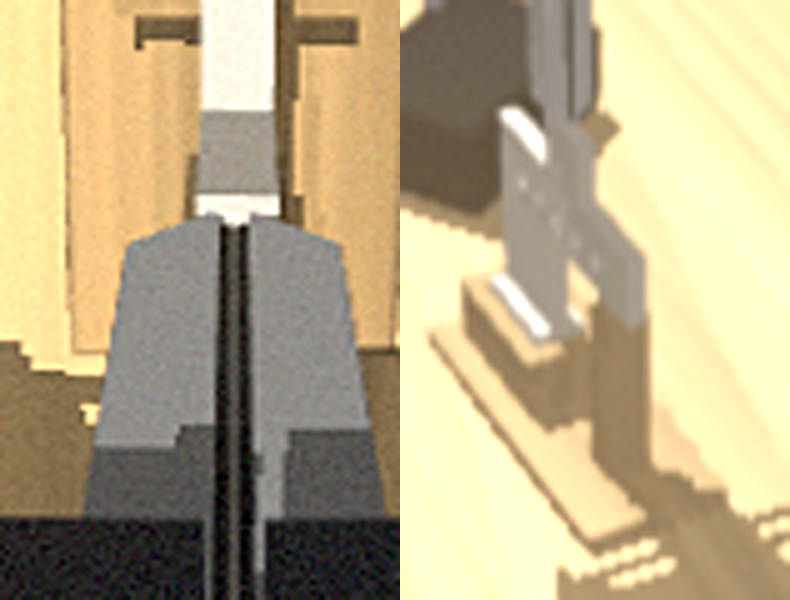

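The picture shows the fingers around the tab, with its top visible just ahead of them, so the gap reading may be misleading. I'll lift a little and check the weight.

move_arm(turn=[[0,0,0],[0,0,0],[0,0,0],[0,0,0],[0,0,0],[0,0,0],[0,0,0],[0,0,0]], travel=[[0,0,0],[0,0,0],[0,0,-0.002],[0,0,-0.002],[0,0,-0.002],[0,0,-0.002],[0,0,0],[0,0,0]], grip=[0,0,0,0,0,0,0,0])

```text
time_s: 5.05
tool_pos: [554.1, 222.2, 164.3]
ee_rot: [0.696, 0.718, 0.0, 0.0]
ft_force: [-0.3, 0.2, 0.1]
finger_gap: 0.4
```

```bash
python3 - <<'E'
from h import *
o=env.get_obs();print(o['ft_force'],o['torque'],o['tool_pos'],o['finger_gap'])
s0=load('s2')['frame'].astype(int);s=snap('side','s3')['frame'].astype(int)
def m(i): return i[170:200,250:276]
t0=m(load('s2')['frame'].astype(np.float32).mean(2));t1=m(s.astype(np.float32).mean(2))
print(cv2.phaseCorrelate(t0,np.ascontiguousarray(t1)))
E
```

```text
[-0.30784393  0.1774153   0.14462128] [-0.06077807  0.09768557 -0.0175622 ] [554.05600822 222.20585441 164.27057334] 0.3578857874153932
((0.4976318568023128, 0.0889920785568794), 1.0036237519464375)
```

```bash
python3 - <<'E'
from h import *
for n,t in(('w1',(578.5,249.6,233.6)),('w2',(554,222.2,156.2))):
    d=load(n);print(n,'tcp',fish(d,t).round(0),'eye-t',(d['eye']-t).round(1))
    for k in (-8,8): print('   tip edge',fish(d,(t[0],t[1]+k,t[2])).round(0),fish(d,(t[0]+47,t[1]+k,t[2])).round(0),fish(d,(t[0]-47,t[1]+k,t[2])).round(0))
    for q in ((554,232.3,184),(554,196.3,184),(554,232.3,152),(554,284,152)): print('  tab',q,fish(d,q).round(0))
E
```

```text
w1 tcp [288. 237.] eye-t [ -2.3  83.2 209.6]
   tip edge [288. 248.] [354. 248.] [221. 246.]
   tip edge [288. 226.] [355. 227.] [220. 225.]
  tab (554, 232.3, 184) [259. 234.]
  tab (554, 196.3, 184) [259. 271.]
  tab (554, 232.3, 152) [261. 222.]
  tab (554, 284, 152) [261. 168.]
w2 tcp [288. 237.] eye-t [ -3.6  83.1 209.6]
   tip edge [287. 248.] [353. 249.] [221. 245.]
   tip edge [288. 226.] [356. 228.] [220. 224.]
  tab (554, 232.3, 184) [288. 238.]
  tab (554, 196.3, 184) [287. 290.]
  tab (554, 232.3, 152) [288. 221.]
  tab (554, 284, 152) [291. 147.]
```

```bash
python3 - <<'E'
from h import *
d=load('s2')
for z in(146,156,166,176,186,196,206): print(z,proj(d,(554,222,z)),(proj(d,(554,222,z))-[235,130])*6+[400,0])
print('tab top -y',(proj(d,(549,196,184))-[235,130])*6+[400,0],(proj(d,(554,232,184))-[235,130])*6+[400,0])
o=env.get_obs();print(o['joints'])
E
```

```text
146 [261.7 160.8] [560.2 184.8]
156 [261.6 158. ] [559.6 168. ]
166 [261.6 155.2] [559.6 151.2]
176 [261.5 152.3] [559.  133.8]
186 [261.5 149.4] [559.  116.4]
196 [261.4 146.4] [558.4  98.4]
206 [261.4 143.5] [558.4  81. ]
tab top -y [572.2 150.6] [550.  109.2]
[2.64840066e-01 3.14328758e-01 1.47396906e+00 5.25668471e-05
 1.35331267e+00 2.34851784e-01]
```

Both views put the fingertips about 28 mm above the reported TCP, so they closed above the tab. The relief hasn't moved. I'll open, go 36 mm lower while watching the force, and grip again.

move_arm(turn=[[0,0,0],[0,0,0],[0,0,0],[0,0,0],[0,0,0],[0,0,0],[0,0,0],[0,0,0]], travel=[[0,0,0],[0,0,0],[0,0,0],[0,0,0],[0,0,0],[0,0,0],[0,0,0.004],[0,0,0.004]], grip=[0.07,0.07,0.07,0.07,0.07,0.07,0.07,0.07])

```text
time_s: 5.9
tool_pos: [554.0, 222.2, 155.9]
ee_rot: [0.696, 0.718, 0.0, 0.0]
ft_force: [0.4, 0.4, -0.3]
finger_gap: 61.0
```

move_arm(turn=[[0,0,0],[0,0,0],[0,0,0],[0,0,0],[0,0,0],[0,0,0],[0,0,0],[0,0,0]], travel=[[0,0,0.004],[0,0,0.004],[0,0,0.004],[0,0,0.004],[0,0,0.004],[0,0,0.004],[0,0,0.004],[0,0,0]], grip=[0.07,0.07,0.07,0.07,0.07,0.07,0.07,0.07])

```text
time_s: 6.7
tool_pos: [553.6, 222.1, 127.5]
ee_rot: [0.696, 0.718, -0.0, -0.0]
ft_force: [-0.8, 0.5, 0.3]
finger_gap: 70.2
```

move_arm(turn=[[0,0,0],[0,0,0],[0,0,0],[0,0,0],[0,0,0],[0,0,0],[0,0,0],[0,0,0]], travel=[[0,0,0],[0,0,0],[0,0,0],[0,0,0],[0,0,0],[0,0,0],[0,0,0],[0,0,0]], grip=[0.05,0.03,0.015,0.005,0.005,0.005,0.005,0.005])

```text
time_s: 7.5
tool_pos: [554.1, 222.2, 128.2]
ee_rot: [0.696, 0.718, 0.0, 0.0]
ft_force: [-0.4, -0.1, -0.2]
finger_gap: 9.7
```

The gap is now 9.7 mm, so the tab is held. Lifting.

move_arm(turn=[[0,0,0],[0,0,0],[0,0,0],[0,0,0],[0,0,0],[0,0,0],[0,0,0],[0,0,0]], travel=[[0,0,0],[0,0,0],[0,0,0],[0,0,-0.003],[0,0,-0.003],[0,0,-0.003],[0,0,-0.003],[0,0,0]], grip=[0.005,0,0,0,0,0,0,0], grip_force=45)

```text
time_s: 8.3
tool_pos: [554.3, 222.3, 140.7]
ee_rot: [0.696, 0.718, 0.0, 0.0]
ft_force: [-0.8, 0.5, -3.3]
finger_gap: 9.3
```

move_arm(turn=[[0,0,0],[0,0,0],[0,0,0],[0,0,0],[0,0,0],[0,0,0],[0,0,0],[0,0,0]], travel=[[0,0,-0.008],[0,0,-0.008],[0,0,-0.008],[0,0,-0.012],[0,0,-0.015],[0,0,-0.015],[0,0,-0.015],[0,0,0]], grip=[0,0,0,0,0,0,0,0])

```text
time_s: 9.1
tool_pos: [555.8, 222.7, 224.4]
ee_rot: [0.696, 0.718, 0.003, 0.002]
ft_force: [0.7, -0.2, -2.4]
finger_gap: 10.0
```

```bash
python3 - <<'E'
from h import *
o=env.get_obs();print(o['ft_force'],o['torque'],o['tool_pos'],o['finger_gap'])
a=snap('wrist','w4')['frame'];s=snap('side','s4')['frame']
f=lambda i,k:cv2.resize(i,None,fx=k,fy=k,interpolation=cv2.INTER_CUBIC)
o=np.hstack([f(a[140:340,220:350],3),f(s[90:240,200:320],4)])
cv2.imwrite('pics/c4.png',np.clip(o*1.6,0,255).astype(np.uint8))
E
```

```text
[ 0.68225053 -0.16816616 -2.36646122] [-0.11675974  0.04890842 -0.01999423] [555.79087891 222.73171273 224.44313608] 10.002070789823998
```

View pics/c4.png

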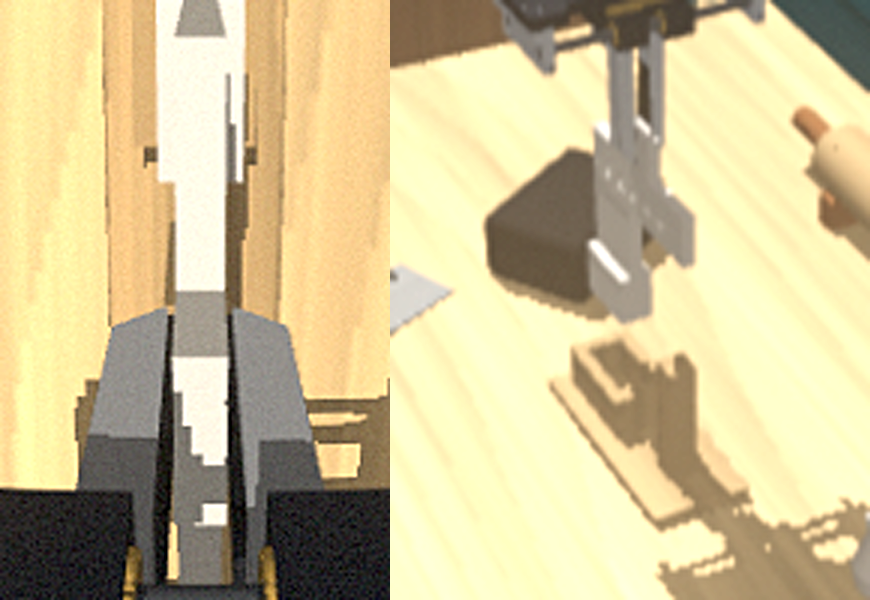

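The relief is clear of the rack, held upright, at about 3 N of weight. Carrying it to above the peg.

```bash
python3 plan.py 561 -188 232 -0.161 16
```

```text
t 9.2 p [554.1 222.2 221.7] rel [   6.9 -410.2   10.3] F [-0.5 -0.1 -3.5] gap 9.6
turn/row [0.0001, -0.0, 0.0119]
[-0.0256, -0.0, -0.0007]
[-0.0256, 0.0003, -0.0007]
[-0.0256, 0.0006, -0.0007]
[-0.0256, 0.0009, -0.0007]
[-0.0256, 0.0012, -0.0006]
[-0.0256, 0.0015, -0.0006]
[-0.0256, 0.0018, -0.0006]
[-0.0256, 0.0021, -0.0006]
[-0.0255, 0.0024, -0.0006]
[-0.0255, 0.0027, -0.0006]
[-0.0255, 0.003, -0.0006]
[-0.0254, 0.0033, -0.0006]
[-0.0254, 0.0036, -0.0006]
[-0.0253, 0.0039, -0.0006]
[-0.0253, 0.0042, -0.0006]
[-0.0252, 0.0045, -0.0006]
```

move_arm(turn=[[0,0,0.004],[0,0,0.008],[0,0,0.012],[0,0,0.012],[0,0,0.012],[0,0,0.012],[0,0,0.012],[0,0,0.012]], travel=[[-0.008,0,-0.001],[-0.016,0,-0.001],[-0.024,0,-0.001],[-0.0256,0.0005,-0.001],[-0.0256,0.0008,-0.001],[-0.0256,0.0012,-0.001],[-0.0256,0.0015,-0.001],[-0.0256,0.0018,-0.001]], grip=[0,0,0,0,0,0,0,0])

```text
time_s: 10.0
tool_pos: [557.9, 43.6, 228.7]
ee_rot: [0.726, 0.687, -0.001, -0.0]
ft_force: [-0.2, -0.4, -3.3]
finger_gap: 9.6
```

move_arm(turn=[[0,0,0.012],[0,0,0.012],[0,0,0.012],[0,0,0.012],[0,0,0.012],[0,0,0.012],[0,0,0.012],[0,0,0.012]], travel=[[-0.0256,0.0021,0],[-0.0255,0.0024,0],[-0.0255,0.0027,0],[-0.0255,0.003,0],[-0.0255,0.0033,0],[-0.0254,0.0036,0],[-0.016,0.0025,0],[-0.008,0.001,0]], grip=[0,0,0,0,0,0,0,0])

```text
time_s: 10.8
tool_pos: [562.5, -134.2, 228.7]
ee_rot: [0.759, 0.651, -0.0, -0.0]
ft_force: [-0.0, 0.5, -3.4]
finger_gap: 9.5
```

```bash
python3 plan.py 561 -188 205 -0.161 6
```

```text
t 10.8 p [ 562.5 -134.2  228.7] rel [ -1.5 -53.8 -23.7] F [-0.   0.5 -3.4] gap 9.5
turn/row [-0.0001, 0.0, 0.0013]
[-0.0089, 0.0011, 0.004]
[-0.0089, 0.0011, 0.004]
[-0.0089, 0.0011, 0.004]
[-0.0089, 0.0012, 0.004]
[-0.0089, 0.0012, 0.004]
[-0.0089, 0.0012, 0.004]
```

move_arm(turn=[[0,0,0.0013],[0,0,0.0013],[0,0,0.0013],[0,0,0.0013],[0,0,0.0013],[0,0,0.0013],[0,0,0],[0,0,0]], travel=[[-0.0089,0.0011,0.001],[-0.0089,0.0011,0.001],[-0.0089,0.0011,0.002],[-0.0089,0.0012,0.004],[-0.0089,0.0012,0.004],[-0.0089,0.0012,0.004],[0,0,0.004],[0,0,0.002]], grip=[0,0,0,0,0,0,0,0])

```text
time_s: 11.6
tool_pos: [561.5, -185.8, 206.4]
ee_rot: [0.761, 0.649, 0.0, -0.001]
ft_force: [0.4, 0.3, -3.2]
finger_gap: 9.7
```

```bash
python3 plan.py 561 -188 196 -0.161 1;  python3 - <<'E'
from h import *
a=snap('side','s5')['frame'];t=snap('top','t5')['frame']
f=lambda i,k:cv2.resize(i,None,fx=k,fy=k,interpolation=cv2.INTER_CUBIC)
o=np.hstack([f(a[190:310,270:370],5),f(t[140:260,310:370],5)])
cv2.imwrite('pics/c5.png',np.clip(o*1.6,0,255).astype(np.uint8))
E
```

```text
t 11.6 p [ 561.5 -185.8  206.4] rel [ -0.5  -2.2 -10.4] F [ 0.4  0.3 -3.2] gap 9.7
turn/row [-0.0011, -0.0009, 0.0027]
[-0.0023, -0.0001, 0.0104]
```

View pics/c5.png

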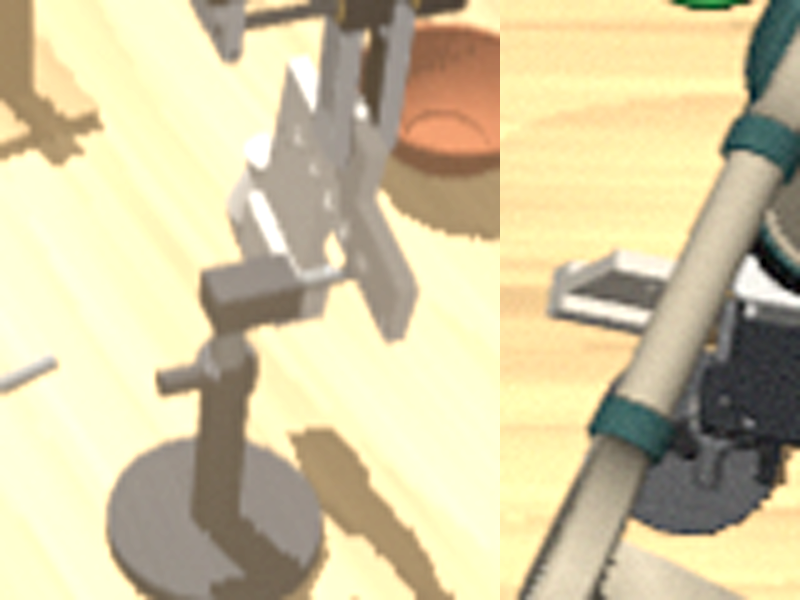

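The side view shows the bar over the peg, with the peg ending behind it near (350,270) in the crop and the leg on the +y side. Lowering to just above the peg.

move_arm(turn=[[0,0,0.0027],[0,0,0],[0,0,0],[0,0,0],[0,0,0],[0,0,0],[0,0,0],[0,0,0]], travel=[[-0.001,0,0.003],[-0.001,0,0.003],[0,0,0.003],[0,0,0.001],[0,0,0.001],[0,0,0.0005],[0,0,0],[0,0,0]], grip=[0,0,0,0,0,0,0,0])

```text
time_s: 12.5
tool_pos: [561.6, -187.9, 195.7]
ee_rot: [0.762, 0.648, 0.0, 0.0]
ft_force: [0.0, 0.1, -4.0]
finger_gap: 9.4
```

```bash
python3 plan.py 561 -188 193 -0.161 1; python3 -c "
from h import *
for i in range(4): print(env.get_obs()['ft_force'])"
```

```text
t 12.5 p [ 561.6 -187.9  195.7] rel [-0.6 -0.1 -2.7] F [ 0.   0.1 -4. ] gap 9.4
turn/row [0.0002, -0.0001, 0.0005]
[-0.0002, -0.0006, 0.0027]
[ 0.04825292  0.14641837 -4.02309677]
[ 0.04825292  0.14641837 -4.02309677]
[ 0.04825292  0.14641837 -4.02309677]
[ 0.04825292  0.14641837 -4.02309677]
```

move_arm(turn=[[0,0,0],[0,0,0],[0,0,0],[0,0,0],[0,0,0],[0,0,0],[0,0,0],[0,0,0]], travel=[[0,0,0.0004],[0,0,0.0004],[0,0,0.0004],[0,0,0.0004],[0,0,0.0004],[0,0,0],[0,0,0],[0,0,0]], grip=[0,0,0,0,0,0,0,0])

```text
time_s: 13.3
tool_pos: [561.5, -187.9, 193.7]
ee_rot: [0.762, 0.648, 0.0, 0.0]
ft_force: [0.1, -0.7, -3.0]
finger_gap: 9.9
```

move_arm(turn=[[0,0,0],[0,0,0],[0,0,0],[0,0,0],[0,0,0],[0,0,0],[0,0,0],[0,0,0]], travel=[[0,0,0.0003],[0,0,0.0003],[0,0,0.0003],[0,0,0.0003],[0,0,0],[0,0,0],[0,0,0],[0,0,0]], grip=[0,0,0,0,0,0,0,0])

```text
time_s: 14.1
tool_pos: [561.5, -187.8, 192.5]
ee_rot: [0.762, 0.648, 0.0, -0.0]
ft_force: [0.1, 0.3, -2.7]
finger_gap: 9.3
```

move_arm(turn=[[0,0,0],[0,0,0],[0,0,0],[0,0,0],[0,0,0],[0,0,0],[0,0,0],[0,0,0]], travel=[[0,0,0.0003],[0,0,0.0003],[0,0,0.0003],[0,0,0.0003],[0,0,0],[0,0,0],[0,0,0],[0,0,0]], grip=[0,0,0,0,0,0,0,0])

```text
time_s: 14.9
tool_pos: [561.6, -187.8, 191.4]
ee_rot: [0.762, 0.648, 0.0, 0.0]
ft_force: [-1.1, 0.5, -1.0]
finger_gap: 9.9
```

move_arm(turn=[[0,0,0],[0,0,0],[0,0,0],[0,0,0],[0,0,0],[0,0,0],[0,0,0],[0,0,0]], travel=[[0,0,0.0003],[0,0,0.0003],[0,0,0.0003],[0,0,0],[0,0,0],[0,0,0],[0,0,0],[0,0,0]], grip=[0,0,0,0,0,0,0,0])

```text
time_s: 15.7
tool_pos: [561.7, -187.9, 191.2]
ee_rot: [0.762, 0.648, 0.0, 0.0]
ft_force: [-1.1, 1.4, 5.2]
finger_gap: 9.7
```

Contact at TCP z of about 191.5 (net force about 8 N, arm stiffness about 11 N/mm). The hole is therefore centred on the peg at TCP z of about 171.0. Next I'll back off 1 mm and feel sideways with the leg's inner edge.

move_arm(turn=[[0,0,0],[0,0,0],[0,0,0],[0,0,0],[0,0,0],[0,0,0],[0,0,0],[0,0,0]], travel=[[0,0,-0.001],[0,0,-0.0009],[-0.0005,0,0],[-0.0005,0,0],[-0.0005,0,0],[-0.0005,0,0],[0,0,0],[0,0,0]], grip=[0,0,0,0,0,0,0,0])

```text
time_s: 16.5
tool_pos: [561.2, -189.8, 192.1]
ee_rot: [0.762, 0.648, 0.0, -0.0]
ft_force: [-0.0, 0.8, -3.0]
finger_gap: 9.6
```

move_arm(turn=[[0,0,0],[0,0,0],[0,0,0],[0,0,0],[0,0,0],[0,0,0],[0,0,0],[0,0,0]], travel=[[-0.0003,0,0],[-0.0003,0,0],[-0.0003,0,0],[-0.0003,0,0],[0,0,0],[0,0,0],[0,0,0],[0,0,0]], grip=[0,0,0,0,0,0,0,0])

```text
time_s: 17.3
tool_pos: [561.0, -191.0, 192.2]
ee_rot: [0.762, 0.648, 0.0, -0.0]
ft_force: [0.6, -0.3, -3.5]
finger_gap: 9.9
```

```bash
python3 -c "
from h import *
o=env.get_obs();print(o['ft_force'],o['torque'],o['tool_pos'])"
```

```text
[ 0.55213499 -0.25674283 -3.48149124] [-0.24647142 -0.00146467 -0.04149329] [ 560.99375206 -191.00126809  192.22656622]
```

move_arm(turn=[[0,0,0],[0,0,0],[0,0,0],[0,0,0],[0,0,0],[0,0,0],[0,0,0],[0,0,0]], travel=[[-0.0003,0,0],[-0.0003,0,0],[-0.0003,0,0],[0,0,0],[0,0,0],[0,0,0],[0,0,0],[0,0,0]], grip=[0,0,0,0,0,0,0,0])

```text
time_s: 18.1
tool_pos: [560.9, -191.9, 192.2]
ee_rot: [0.762, 0.648, 0.0, -0.0]
ft_force: [0.5, -0.2, -3.1]
finger_gap: 9.7
```

move_arm(turn=[[0,0,0],[0,0,0],[0,0,0],[0,0,0],[0,0,0],[0,0,0],[0,0,0],[0,0,0]], travel=[[-0.0002,0,0],[-0.0002,0,0],[-0.0002,0,0],[0,0,0],[0,0,0],[0,0,0],[0,0,0],[0,0,0]], grip=[0,0,0,0,0,0,0,0])

```text
time_s: 18.9
tool_pos: [560.8, -192.5, 192.2]
ee_rot: [0.762, 0.648, 0.0, -0.0]
ft_force: [-0.5, -0.3, -3.8]
finger_gap: 9.7
```

```bash
python3 -c "
from h import *
o=env.get_obs();print(o['ft_force'],o['torque'],o['tool_pos'])"
```

```text
[-0.45848214 -0.29641217 -3.80968388] [-0.18193186  0.13824543 -0.00578372] [ 560.76354605 -192.49648992  192.22738703]
```

move_arm(turn=[[0,0,0],[0,0,0],[0,0,0],[0,0,0],[0,0,0],[0,0,0],[0,0,0],[0,0,0]], travel=[[-0.0002,0,0],[-0.0002,0,0],[-0.0002,0,0],[0,0,0],[0,0,0],[0,0,0],[0,0,0],[0,0,0]], grip=[0,0,0,0,0,0,0,0])

```text
time_s: 19.7
tool_pos: [560.7, -193.1, 192.3]
ee_rot: [0.762, 0.648, 0.0, 0.0]
ft_force: [-1.3, 0.4, -3.1]
finger_gap: 9.6
```

move_arm(turn=[[0,0,0],[0,0,0],[0,0,0],[0,0,0],[0,0,0],[0,0,0],[0,0,0],[0,0,0]], travel=[[-0.0002,0,0],[-0.0002,0,0],[-0.0002,0,0],[0,0,0],[0,0,0],[0,0,0],[0,0,0],[0,0,0]], grip=[0,0,0,0,0,0,0,0])

```text
time_s: 20.5
tool_pos: [560.6, -193.7, 192.3]
ee_rot: [0.762, 0.648, 0.0, 0.0]
ft_force: [-0.0, -0.3, -2.5]
finger_gap: 9.9
```

```bash
python3 -c "
from h import *
o=env.get_obs();print(o['ft_force'],o['torque'],o['tool_pos'])"
```

```text
[-0.01142441 -0.25682492 -2.48290036] [-0.14962413  0.09136836  0.00173364] [ 560.58724553 -193.69094999  192.26422502]
```

move_arm(turn=[[0,0,0],[0,0,0],[0,0,0],[0,0,0],[0,0,0],[0,0,0],[0,0,0],[0,0,0]], travel=[[-0.0002,0,0],[-0.0002,0,0],[-0.0002,0,0],[0,0,0],[0,0,0],[0,0,0],[0,0,0],[0,0,0]], grip=[0,0,0,0,0,0,0,0])

```text
time_s: 21.3
tool_pos: [560.5, -194.3, 192.3]
ee_rot: [0.762, 0.648, 0.0, -0.0]
ft_force: [-0.9, -0.1, -3.0]
finger_gap: 9.8
```

move_arm(turn=[[0,0,0],[0,0,0],[0,0,0],[0,0,0],[0,0,0],[0,0,0],[0,0,0],[0,0,0]], travel=[[-0.0002,0,0],[-0.0002,0,0],[-0.0002,0,0],[0,0,0],[0,0,0],[0,0,0],[0,0,0],[0,0,0]], grip=[0,0,0,0,0,0,0,0])

```text
time_s: 22.1
tool_pos: [560.4, -194.9, 192.2]
ee_rot: [0.762, 0.648, 0.0, -0.0]
ft_force: [-0.5, -1.2, -3.7]
finger_gap: 9.9
```

```bash
python3 -c "
from h import *
o=env.get_obs();print(o['ft_force'],o['torque'],o['tool_pos'])"
```

```text
[-0.49194318 -1.19144581 -3.70911866] [-0.13121995  0.03231343  0.01600619] [ 560.37545683 -194.85071082  192.24362599]
```

move_arm(turn=[[0,0,0],[0,0,0],[0,0,0],[0,0,0],[0,0,0],[0,0,0],[0,0,0],[0,0,0]], travel=[[-0.0002,0,0],[-0.0002,0,0],[-0.0002,0,0],[0,0,0],[0,0,0],[0,0,0],[0,0,0],[0,0,0]], grip=[0,0,0,0,0,0,0,0])

```text
time_s: 22.9
tool_pos: [560.3, -195.4, 192.2]
ee_rot: [0.762, 0.648, 0.0, -0.0]
ft_force: [-0.1, 0.1, -3.3]
finger_gap: 10.0
```

```bash
python3 -c "
from h import *
o=env.get_obs();print(o['ft_force'],o['torque'],o['tool_pos'])"
```

```text
[-0.05704443  0.08266666 -3.28710862] [-0.13316691  0.13036487  0.0173944 ] [ 560.27500012 -195.4334305   192.23709522]
```

move_arm(turn=[[0,0,0],[0,0,0],[0,0,0],[0,0,0],[0,0,0],[0,0,0],[0,0,0],[0,0,0]], travel=[[-0.0002,0,0],[-0.0002,0,0],[-0.0002,0,0],[0,0,0],[0,0,0],[0,0,0],[0,0,0],[0,0,0]], grip=[0,0,0,0,0,0,0,0])

```text
time_s: 23.7
tool_pos: [560.2, -196.1, 192.2]
ee_rot: [0.762, 0.648, 0.0, -0.0]
ft_force: [-0.0, -0.2, -2.9]
finger_gap: 9.7
```

```bash
python3 -c "
from h import *
o=env.get_obs();print(o['ft_force'],o['torque'],o['tool_pos'])"
```

```text
[-0.01330847 -0.16622548 -2.93322751] [-0.14998158  0.09483748 -0.02341861] [ 560.17556138 -196.07922133  192.24713423]
```

move_arm(turn=[[0,0,0],[0,0,0],[0,0,0],[0,0,0],[0,0,0],[0,0,0],[0,0,0],[0,0,0]], travel=[[-0.0002,0,0],[-0.0002,0,0],[-0.0002,0,0],[-0.0002,0,0],[0,0,0],[0,0,0],[0,0,0],[0,0,0]], grip=[0,0,0,0,0,0,0,0])

```text
time_s: 24.5
tool_pos: [560.0, -196.9, 192.3]
ee_rot: [0.762, 0.648, 0.0, -0.0]
ft_force: [-0.5, 0.7, -2.3]
finger_gap: 9.6
```

```bash
python3 -c "
from h import *
o=env.get_obs();print(o['ft_force'],o['torque'],o['tool_pos'])"
```

```text
[-0.51584415  0.66237206 -2.32869474] [-0.21441897  0.0590285  -0.03515796] [ 560.034803   -196.86002919  192.25599283]
```

move_arm(turn=[[0,0,0],[0,0,0],[0,0,0],[0,0,0],[0,0,0],[0,0,0],[0,0,0],[0,0,0]], travel=[[-0.0002,0,0],[-0.0002,0,0],[-0.0002,0,0],[0,0,0],[0,0,0],[0,0,0],[0,0,0],[0,0,0]], grip=[0,0,0,0,0,0,0,0])

```text
time_s: 25.3
tool_pos: [560.0, -197.4, 192.2]
ee_rot: [0.761, 0.648, 0.0, -0.0]
ft_force: [-0.4, 0.6, -1.7]
finger_gap: 9.7
```

```bash
python3 -c "
from h import *
o=env.get_obs();print(o['ft_force'],o['torque'],o['tool_pos'])"
```

```text
[-0.44821635  0.61900429 -1.74073886] [-0.20181949  0.02614232  0.04142825] [ 559.96586488 -197.43296275  192.23964027]
```

```bash
cat > ov2.py <<'E'
from fit import *
def box(x0,x1,y0,y1,z0,z1):
    c=[(x,y,z) for x in(x0,x1) for y in(y0,y1) for z in(z0,z1)]
    return [(a,b) for i,a in enumerate(c) for b in c[i+1:] if sum(u!=v for u,v in zip(a,b))==1]
d=snap('side','s6');o=env.get_obs();t=o['tool_pos'];th=-.161
rx=np.array([np.cos(th),np.sin(th)]);ry=np.array([-np.sin(th),np.cos(th)])
tab=np.array(t[:2])-8*ry; z0=t[2]-128+12  # relief origin
def W(q): return np.array([*(tab+q[0]*rx+q[1]*ry),q[2]+z0])
print('tab',tab.round(1),'z0',z0)
x,y,k=285,185,6
i=cv2.resize(d['frame'][y:y+100,x:x+66],None,fx=k,fy=k,interpolation=cv2.INTER_CUBIC)
i=np.clip(i*1.5,0,255).astype(np.uint8);j=i.copy()
L=[(W(a),W(b)) for a,b in box(-5,5,-18,18,140,172)+box(-5,5,-70,70,100,140)+box(-13,13,14,70,0,40)+box(-5,5,14,70,40,100)]
L+=[(pose(A.x,(30,q,171)),pose(A.x,(75,q,171))) for q in(-4.5,4.5)]
for a,b in L:
    a=(pr(d,a)-[x,y]+.5)*k;b=(pr(d,b)-[x,y]+.5)*k
    cv2.line(j,tuple(int(v) for v in a),tuple(int(v) for v in b),(0,0,255),1)
cv2.imwrite('pics/c6.png',np.hstack([i,j]))
E
python3 ov2.py
```

```text
stand [ 5.06179e+02 -1.82986e+02 -1.61000e-01  1.69506e+02] [ 0.3 -0.4 -0.1 -0.2  0.3 -0.7  0.   0.2  0.4 -0.5 -1.2  0.6]
relief [5.55028e+02 2.14247e+02 2.40000e-02] [-0.4 -0.6 -0.5 -0.3  0.4  0.5  0.  -0.3  0.3 -1.1  0.3  1.  -2.   0.6
 -0.6  0.7]
tab [ 558.7 -205.3] z0 76.22857448371983
```

View pics/c6.png

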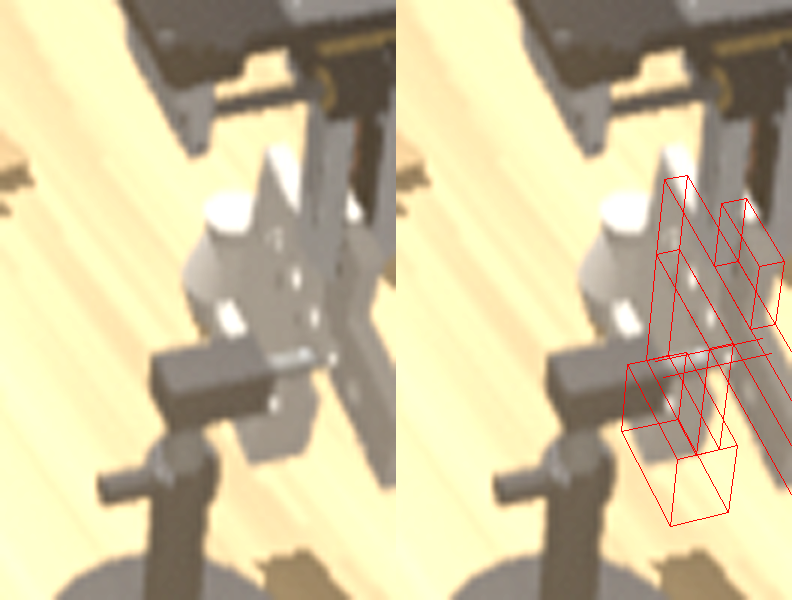

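The image shows that the relief pivoted in the grip when the leg touched the peg: the foot swung towards +y. I'll fit its actual pose, including the roll about the jaw axis, from the holes and corners.

```bash
cat > fit2.py <<'E'
from fit import *
d=load('s6');t=np.array(env.get_obs()['tool_pos'])
obs=[((278,238),(0,45,116)),((296,278),(0,25,116)),((315,318),(0,5,116)),((333,358),(0,-15,116)),((265,150),(-5,70,140)),((385,487),(-5,-70,100)),((218,302),(-13,70,40)),((250,463),(-13,14,0)),((302,453),(13,14,0))]
piv=np.array([0,8,156+5.])
def Wp(p,q):
    r=R.from_euler('x',p[3]).apply(np.array(q,float)-piv); r=R.from_euler('z',-.161).apply(r); return np.array(p[:3])+r
def f(p,o=obs): return np.concatenate([pr(d,Wp(p,m))-(np.array(c)/6+[285,185]-.4) for c,m in o])
p0=[t[0],t[1],t[2]+45,0]
if __name__=='__main__':
    print('start res',f(p0).reshape(-1,2).round(1).tolist())
    # position regularised to grasp (1.5 mm), roll free
    for o in(obs,obs[:4]+obs[4:6],obs[:6]+obs[7:]):
        s=least_squares(lambda p:np.concatenate([f(p,o),(np.array(p[:3])-p0[:3])/1.5]),p0,loss='soft_l1')
        print((s.x-p0).round(3),f(s.x,o).reshape(-1,2).round(1).tolist())
        h4=Wp(s.x,(0,25,116));print('h4-tcp',(h4-t).round(1))
E
python3 fit2.py | tail -n +3
```

```text
-0.6  0.7]
start res [[3.4, 4.2], [3.6, 3.1], [3.7, 2.2], [4.1, 1.4], [0.4, 4.9], [2.3, 2.4], [2.2, 10.4], [3.9, 10.5], [5.1, 9.9]]
[-1.066  0.808 -0.094  0.193] [[1.8, -0.6], [1.8, -0.6], [1.7, -0.5], [1.8, -0.2], [-0.2, 0.1], [-1.3, 2.3], [-1.1, 0.3], [-1.0, 0.5], [-0.0, -0.0]]
h4-tcp [ 3.  25.8  4. ]
[-2.317  1.393  0.032  0.18 ] [[1.3, -0.3], [1.3, -0.4], [1.2, -0.3], [1.3, -0.1], [-0.8, 0.4], [-1.7, 2.3]]
h4-tcp [ 1.7 25.9  3.8]
[-1.472  0.976 -0.094  0.192] [[1.6, -0.5], [1.6, -0.5], [1.5, -0.4], [1.6, -0.2], [-0.4, 0.2], [-1.5, 2.3], [-1.1, 0.6], [-0.1, 0.1]]
h4-tcp [ 2.6 25.9  4. ]
```

```bash
cat > a.py <<'E'
import fit2
from fit2 import *
fit2.d=load('s5');p0=np.array([561.5,-185.8,206.4+45,0])
obs=[((290,62),(-5,70,140)),((390,338),(-5,-70,100)),((415,290),(5,-70,140)),((248,195),(-13,70,40)),((288,270),(-13,14,40))]
def g(p): return np.concatenate([pr(fit2.d,Wp(p,m))-(np.array(c)/5+[270,190]-.4) for c,m in obs])
print(g(p0).reshape(-1,2).round(1).tolist())
s=least_squares(lambda p:np.concatenate([g(p),(p[:3]-p0[:3])/1.5]),p0,loss='soft_l1');print((s.x-p0).round(3),g(s.x).reshape(-1,2).round(1).tolist())
E
python3 a.py|tail -n 2
```

```text
[[0.1, 4.8], [1.8, 2.8], [3.0, -1.4], [2.5, 9.5], [2.8, 10.0]]
[0.608 1.36  1.45  0.175] [[0.0, -0.4], [-0.8, 2.1], [1.4, 0.5], [-0.0, -0.4], [-0.3, 2.4]]
```

```bash
cat > b.py <<'E'
import fit2
from fit2 import *
d=load('w4');y=.03
def Wq(p,q): return np.array(p[:3])+R.from_euler('z',y).apply(R.from_euler('x',p[3]).apply(np.array(q,float)-piv))
p0=np.array([554.1,222.2,221.7+45,0])
obs=[((287,258),(0,18,172)),((287,237),(0,18,140)),((273,201),(-13,14,40)),((286,152),(0,70,140))]
g=lambda p:np.concatenate([fish(d,Wq(p,m))-c for c,m in obs])
print('wrist',g(p0).reshape(-1,2).round(1).tolist())
s=least_squares(lambda p:np.concatenate([g(p),(p[:3]-p0[:3])/2]),p0);print((s.x-p0).round(3),g(s.x).reshape(-1,2).round(1).tolist())
d2=load('s4')
o2=[((598,125),(-5,70,140)),((690,265),(5,-70,100)),((692,215),(5,-70,140)),((590,243),(-13,70,40)),((625,318),(-13,14,0))]
g2=lambda p:np.concatenate([pr(d2,Wq(p,m))-(np.array([c[0]-390,c[1]])/4+[200,90]-.4) for c,m in o2])
print('side',g2(p0).reshape(-1,2).round(1).tolist())
s=least_squares(lambda p:np.concatenate([g2(p),(p[:3]-p0[:3])/2]),p0);print((s.x-p0).round(3),g2(s.x).reshape(-1,2).round(1).tolist())
E
python3 b.py|tail -n 4
```

```text
wrist [[-1.3, -0.9], [-1.6, -1.7], [-2.1, -1.2], [-0.6, -0.7]]
[ 0.803 -0.442  0.428 -0.006] [[0.2, 0.1], [-0.3, -0.6], [-1.3, 0.1], [0.7, 0.3]]
side [[-1.6, 0.7], [1.1, 1.2], [0.7, 1.4], [-1.1, 1.0], [-1.3, 3.0]]
[1.657 1.263 2.15  0.005] [[-1.3, -0.4], [1.4, 0.3], [1.0, 0.5], [-0.9, -0.1], [-1.1, 1.8]]
```

The relief was level after the lift, but both later images show it rolled about +0.18 rad, so it slipped in the grip during the carry. Allowing for that roll, the touch puts the peg axis at about 169.2 mm, which agrees with the 169.5 mm I got by eye. I'll grip harder, rise 6 mm and tilt the tool by -0.18 about the jaw axis to level the relief.

move_arm(turn=[[0,0,0],[0,0,0],[0,0,0],[0,-0.03,0],[0,-0.05,0],[0,-0.05,0],[0,-0.03,0],[0,-0.02,0]], travel=[[0,0,-0.002],[0,0,-0.004],[0,0,-0.004],[0,0,0],[0,0,0],[0,0,0],[0,0,0],[0,0,0]], grip=[0,0,0,0,0,0,0,0], grip_force=60)

```text
time_s: 26.15
tool_pos: [560.1, -196.3, 202.3]
ee_rot: [0.758, 0.646, -0.069, 0.059]
ft_force: [-0.5, -0.5, -4.0]
finger_gap: 9.6
```

```bash
python3 - <<'E'
from h import *
o=env.get_obs();r=R.from_quat(o['ee_rot']);print(o['time_s'],o['tool_pos'],r.as_matrix().round(3).tolist(),o['ft_force'],o['torque'])
d=snap('side','s7')
o=env.get_obs();t=np.array(o['tool_pos']);print(t)
# relief level model: hole4 = tcp + 25.1 along stand y, -0.7 z ; print holes & corners predicted px
th=-.161;rx=np.array([np.cos(th),np.sin(th),0]);ry=np.array([-np.sin(th),np.cos(th),0]);rz=np.array([0,0,1.])
h4=t+25.1*ry-.7*rz
W=lambda x,y,z:h4+x*rx+(y-25)*ry+(z-116)*rz
for q in[(0,45,116),(0,25,116),(0,5,116),(0,-15,116),(-5,70,140),(-13,70,40),(-13,14,0),(-5,-70,100)]:print(q,proj(d,W(*q)))
g=cv2.cvtColor(d['frame'],cv2.COLOR_BGR2GRAY)
print('cols 318..345');
for v in range(205,256):print(v,' '.join('%3d'%a for a in g[v,318:346]))
E
```

```text
26.15 [ 560.09929371 -196.33382806  202.34174673] [[0.156, 0.987, -0.028], [0.971, -0.159, -0.178], [-0.18, 0.0, -0.984]] [-0.54449174 -0.46377066 -4.01692002] [0.08258327 0.05185569 0.01408565]
[ 560.10136738 -195.88414522  202.1506341 ]
(0, 45, 116) [333.  222.9]
(0, 25, 116) [336.2 228.4]
(0, 5, 116) [339.5 234.1]
(0, -15, 116) [342.9 239.9]
(-5, 70, 140) [328.  208.9]
(-13, 70, 40) [322. 240.]
(-13, 14, 0) [329.  266.9]
(-5, -70, 100) [349.7 262.2]
cols 318..345
205 167 168 172 175 175 172 171 170 170 171 170 169 170 171 166  97  83  87  97 100 100 100  99  88  57  49  51  62
206 171 168 169 173 175 175 172 171 170 171 170 169 170 172 167  97  84  87  95 100 100  99  93  91  58  50  50  63
207 176 170 168 170 174 175 175 172 170 171 171 170 170 173 169  97  83  87  96 101 100  98  90  93  58  49  52  65
208 179 176 170 168 170 173 175 174 172 170 173 177 178 178 171  97  84  87  97 101 100  98  89  94  60  49  52  65
209 178 178 174 169 168 171 174 176 174 171 162 179 181 181 176  98  83  88  97 100 100  98  90 101  64  51  51  65
210 176 178 178 174 168 168 171 175 175 170 134 1
[... 4586 characters left out ...]
  90
250  67  66  66  65  67  64  64  64  65  64  63  76 124 132 108 104 104 104 104 105 124 151 169 172 173 156 101  89
251  65  66  65  65  65  66  64  65  65  63  63  83 147 166 122 104 103 104 104 103 104 128 165 170 173 169 125  94
252  65  65  65  65  65  65  65  65  64  63  63  86 158 179 139 108 104 104 104 104 101 111 153 169 171 173 158 122
253  64  65  65  63  64  64  65  65  65  68  69  92 158 182 166 133 105 104 104 104 101 106 136 167 169 172 171 146
254  66  64  68  69  77  71  75  78  84  91  92  98 153 180 171 143 108 104 104 105 103 107 138 168 169 169 173 165
255  67  76 101 113 147 125 100  97 101 104 103 103 129 147 139 123 105 104 105 104 103 111 147 168 169 168 170 172
```

The level model matches the new image: hole spots, bar corner and foot are each within about 1 px. The peg lies under the grip line, so I'll repeat the height touch with the relief level, expecting contact at TCP z of about 190.4.

move_arm(turn=[[0,0,0],[0,0,0],[0,0,0],[0,0,0],[0,0,0],[0,0,0],[0,0,0],[0,0,0]], travel=[[0.0002,0,0.001],[0.0004,0,0.002],[0.0004,0,0.002],[0.0004,0,0.002],[0.0003,0,0.0015],[0.0001,0,0.0005],[0,0,0],[0,0,0]], grip=[0,0,0,0,0,0,0,0])

```text
time_s: 27.0
tool_pos: [560.0, -197.4, 193.1]
ee_rot: [0.758, 0.645, -0.068, 0.058]
ft_force: [-0.6, 0.3, -2.9]
finger_gap: 9.2
```

move_arm(turn=[[0,0,0],[0,0,0],[0,0,0],[0,0,0],[0,0,0],[0,0,0],[0,0,0],[0,0,0]], travel=[[0.0001,0,0.0003],[0,0,0.0003],[0.0001,0,0.0003],[0,0,0.0003],[0,0,0],[0,0,0],[0,0,0],[0,0,0]], grip=[0,0,0,0,0,0,0,0])

```text
time_s: 27.8
tool_pos: [560.0, -197.3, 191.9]
ee_rot: [0.758, 0.646, -0.068, 0.058]
ft_force: [0.5, -0.0, -2.6]
finger_gap: 9.3
```

move_arm(turn=[[0,0,0],[0,0,0],[0,0,0],[0,0,0],[0,0,0],[0,0,0],[0,0,0],[0,0,0]], travel=[[0.0001,0,0.0003],[0,0,0.0003],[0.0001,0,0.0003],[0,0,0],[0,0,0],[0,0,0],[0,0,0],[0,0,0]], grip=[0,0,0,0,0,0,0,0])

```text
time_s: 28.6
tool_pos: [560.0, -197.3, 191.0]
ee_rot: [0.758, 0.646, -0.068, 0.058]
ft_force: [-0.0, -0.8, -2.3]
finger_gap: 9.6
```

move_arm(turn=[[0,0,0],[0,0,0],[0,0,0],[0,0,0],[0,0,0],[0,0,0],[0,0,0],[0,0,0]], travel=[[0,0,0.0003],[0.0001,0,0.0003],[0,0,0],[0,0,0],[0,0,0],[0,0,0],[0,0,0],[0,0,0]], grip=[0,0,0,0,0,0,0,0])

```text
time_s: 29.4
tool_pos: [560.0, -197.3, 190.5]
ee_rot: [0.758, 0.646, -0.068, 0.058]
ft_force: [0.2, 0.1, -1.0]
finger_gap: 9.6
```

move_arm(turn=[[0,0,0],[0,0,0],[0,0,0],[0,0,0],[0,0,0],[0,0,0],[0,0,0],[0,0,0]], travel=[[0,0,0.0002],[0,0,0.0002],[0,0,0],[0,0,0],[0,0,0],[0,0,0],[0,0,0],[0,0,0]], grip=[0,0,0,0,0,0,0,0])

```text
time_s: 30.2
tool_pos: [560.1, -197.4, 190.3]
ee_rot: [0.758, 0.646, -0.068, 0.058]
ft_force: [-0.9, 1.1, 2.8]
finger_gap: 9.6
```

Contact at TCP z of about 190.5, as predicted. The hole is coaxial at TCP z 170.0 and the peg axis is at about 169.3 mm. Next: rise, back out past the peg tip, and line hole 4 up with the peg.

move_arm(turn=[[0,0,0],[0,0,0],[0,0,0],[0,0,0],[0,0,0],[0,0,0],[0,0,0],[0,0,0]], travel=[[-0.0003,0,-0.002],[-0.0003,0,-0.002],[0,0.004,0],[0,0.008,0],[0,0.009,0],[0,0.008,0],[0,0.004,0],[0,0,0]], grip=[0,0,0,0,0,0,0,0])

```text
time_s: 31.0
tool_pos: [593.3, -202.6, 193.5]
ee_rot: [0.758, 0.646, -0.068, 0.058]
ft_force: [0.5, -0.7, -3.4]
finger_gap: 9.9
```

move_arm(turn=[[0,0,0],[0,0,0],[0,0,0],[0,0,0],[0,0,0],[0,0,0],[0,0,0],[0,0,0]], travel=[[-0.002,0,0.0004],[-0.004,0,0.0007],[-0.004,0,0.0007],[-0.004,0,0.0007],[-0.003,0,0.0005],[-0.002,0,0.0004],[0,0,0],[0,0,0]], grip=[0,0,0,0,0,0,0,0])

```text
time_s: 31.8
tool_pos: [589.4, -221.5, 194.0]
ee_rot: [0.758, 0.645, -0.068, 0.058]
ft_force: [-0.2, -0.4, -2.8]
finger_gap: 9.5
```

```bash
cat > st.py <<'E'
from h import *
import sys
T=np.array([float(a) for a in sys.argv[1:4]]) # target hole4 in stand: s t, and tcp z
o=env.get_obs();r=R.from_quat(o['ee_rot']);p=np.array(o['tool_pos'])
th=-.161;rx=np.array([np.cos(th),np.sin(th),0]);ry=np.array([-np.sin(th),np.cos(th),0])
tgt=np.array([506.2,-183,0])+T[0]*rx+(T[1]-25.1)*ry;tgt[2]=T[2]
q=p-np.array([506.2,-183,0])
print(o['time_s'],p.round(1),'hole s,t',(q@rx).round(1),(q@ry+25.1).round(1),'tool delta mm',r.inv().apply(tgt-p).round(2),'F',np.round(o['ft_force'],1),'stand-x force',round(float(np.array(o['ft_force'])@rx),1),o['torque'].round(2))
E
python3 st.py 88 0 170.0
```

```text
31.8 [ 589.4 -221.5  194. ] hole s,t 88.3 0.4 tool delta mm [ 3.85 -0.34 23.67] F [-0.2 -0.4 -2.8] stand-x force -0.1 [0.02 0.05 0.01]
```

move_arm(turn=[[0,0,0],[0,0,0],[0,0,0],[0,0,0],[0,0,0],[0,0,0],[0,0,0],[0,0,0]], travel=[[0.0003,0,0.002],[0.0006,0,0.0045],[0.0008,0,0.005],[0.0008,0,0.005],[0.0007,0,0.004],[0.0004,0,0.002],[0.0002,0,0.0012],[0,0,0]], grip=[0,0,0,0,0,0,0,0])

```text
time_s: 32.6
tool_pos: [589.4, -222.0, 169.9]
ee_rot: [0.758, 0.646, -0.068, 0.058]
ft_force: [-0.5, 0.1, -3.3]
finger_gap: 9.2
```

```bash
python3 st.py 88 0 170.0; python3 - <<'E'
from h import *
d=snap('side','s8');t=np.array(env.get_obs()['tool_pos'])
th=-.161;rx=np.array([np.cos(th),np.sin(th),0]);ry=np.array([-np.sin(th),np.cos(th),0]);rz=np.array([0,0,1.])
h4=t+25.1*ry-.7*rz
W=lambda x,y,z:h4+x*rx+(y-25)*ry+(z-116)*rz
for q in[(-5,45,116),(-5,25,116),(-5,5,116),(-5,70,140),(-5,-70,100),(-5,14,100)]:print(q,proj(d,W(*q)))
S=lambda s,z=169.3:np.array([506.2,-183,z])+s*rx
print('peg',proj(d,S(30)),proj(d,S(75)),proj(d,S(83)))
g=cv2.cvtColor(d['frame'],cv2.COLOR_BGR2GRAY)
for v in range(230,262):print(v,' '.join('%3d'%a for a in g[v,326:364]))
E
```

```text
32.6 [ 589.4 -222.   169.9] hole s,t 88.4 -0.1 tool delta mm [ 0.08 -0.36 -0.12] F [-0.5  0.1 -3.3] stand-x force -0.5 [ 0.05  0.05 -0.03]
(-5, 45, 116) [346.3 236.3]
(-5, 25, 116) [349.6 241.9]
(-5, 5, 116) [353.  247.7]
(-5, 70, 140) [343.2 222.1]
(-5, -70, 100) [365.6 275.5]
(-5, 14, 100) [350.7 249.9]
peg [328.4 246.5] [346.2 242.7] [349.4 242. ]
230 109 105 101 101 131 179 179 177 176 179 182 181 176 170 171 170 119 103 103 103 102 108 137  92  85  89 105 101 100  98  88 100 102  99  90  86  99 100
231 109 106 103  99 118 180 180 177 175 176 180 182 180 175 172 167 112 102 104 104 103 104 111  93  85  88 105 101 101  99  88  99 102 102 100  95 100 100
232 109 107 103 101 129 181 181 179 177 175 177 180 182 179 174 159 110 102 104 103 103 104 102  96  86  88 104 100 101  98  86  97 101 101 101 100 100 100
233 107 106 104 109 150 181 181 181 180 177 176 177 181 182 178 157 108 104 103 103 104 104 102  96  86  88 103 100 100  98  83  93  98 101 100 101 101 100
234 108 107 102 105 140 178 182 181 180 178 177 176 178 182 182 160 109 103 104 104 109 104 103  94  86  88 102 100 100  98
[... 3544 characters left out ...]
 104 104 104 105 106 104 103 113 154 172 146  97  89  93 106 103  92  91  91
258 169 166 166 169 174 174 174 174 176 174 120 102 100 121 164 182 180 141 108 102 103 104 105 104 103 103 115 162 174 164 125  91  92 109 107  92  91  92
259 172 168 166 166 171 174 174 174 176 173 114 102 103 107 133 180 182 167 135 105 103 105 104 105 104 103 117 169 177 174 158 101  90 104 106  93  91  91
260 175 171 167 166 167 171 174 175 175 163 112 103 104 103 114 164 182 181 166 113 102 104 103 104 103 103 118 172 176 177 172 126  92  94 100  92  91  91
261 173 174 171 167 166 168 173 175 175 158 110 103 104 104 105 133 181 183 178 137 104 103 104 104 104 103 119 172 174 176 175 160 110  90  92  91  90  91
```

The hole spot (348.7,242) and the peg line extended to it (349.4,242.0) agree within about 0.7 px. Moving gently onto the peg.

move_arm(turn=[[0,0,0],[0,0,0],[0,0,0],[0,0,0],[0,0,0],[0,0,0],[0,0,0],[0,0,0]], travel=[[0.0002,-0.0015,0],[0.0002,-0.002,0],[0,-0.0015,0],[0,-0.001,0],[0,-0.0004,0],[0,-0.0004,0],[0,0,0],[0,0,0]], grip=[0,0,0,0,0,0,0,0])

```text
time_s: 33.45
tool_pos: [582.8, -220.6, 169.9]
ee_rot: [0.758, 0.646, -0.068, 0.058]
ft_force: [0.3, -0.4, -2.5]
finger_gap: 9.7
```

move_arm(turn=[[0,0,0],[0,0,0],[0,0,0],[0,0,0],[0,0,0],[0,0,0],[0,0,0],[0,0,0]], travel=[[0,-0.0003,0],[0,-0.0003,0],[0,-0.0003,0],[0,-0.0003,0],[0,0,0],[0,0,0],[0,0,0],[0,0,0]], grip=[0,0,0,0,0,0,0,0])

```text
time_s: 34.25
tool_pos: [581.6, -220.4, 170.0]
ee_rot: [0.758, 0.646, -0.068, 0.058]
ft_force: [-0.2, 0.2, -2.6]
finger_gap: 9.6
```

```bash
python3 st.py 80 0.3 170.0
```

```text
34.25 [ 581.6 -220.4  170. ] hole s,t 80.4 0.3 tool delta mm [-0.   -0.42 -0.01] F [-0.2  0.2 -2.6] stand-x force -0.2 [0.01 0.03 0.07]
```

move_arm(turn=[[0,0,0],[0,0,0],[0,0,0],[0,0,0],[0,0,0],[0,0,0],[0,0,0],[0,0,0]], travel=[[0,-0.0003,0],[0,-0.0003,0],[0,-0.0003,0],[0,-0.0003,0],[0,0,0],[0,0,0],[0,0,0],[0,0,0]], grip=[0,0,0,0,0,0,0,0])

```text
time_s: 35.05
tool_pos: [580.4, -220.2, 170.0]
ee_rot: [0.758, 0.646, -0.068, 0.058]
ft_force: [-0.5, 0.3, -2.9]
finger_gap: 9.6
```

```bash
python3 st.py 80 0.3 170.0
```

```text
35.05 [ 580.4 -220.2  170. ] hole s,t 79.2 0.3 tool delta mm [-0.02  0.79 -0.04] F [-0.5  0.3 -2.9] stand-x force -0.6 [0.08 0.04 0.02]
```

move_arm(turn=[[0,0,0],[0,0,0],[0,0,0],[0,0,0],[0,0,0],[0,0,0],[0,0,0],[0,0,0]], travel=[[0,-0.0003,0],[0,-0.0003,0],[0,-0.0003,0],[0,-0.0003,0],[0,0,0],[0,0,0],[0,0,0],[0,0,0]], grip=[0,0,0,0,0,0,0,0])

```text
time_s: 35.85
tool_pos: [579.8, -220.1, 170.0]
ee_rot: [0.758, 0.646, -0.068, 0.059]
ft_force: [3.0, -0.7, -4.5]
finger_gap: 9.7
```

```bash
python3 st.py 80 0.3 170.0
```

```text
35.85 [ 579.8 -220.1  170. ] hole s,t 78.6 0.3 tool delta mm [0.03 1.45 0.04] F [ 3.  -0.7 -4.5] stand-x force 3.0 [-0.1  -0.56 -0.01]
```

The peg tip meets the bar face at hole s of about 78.7, with Fx +3 N, so the hole is not yet on it. I'll refine the relief and peg positions by sub-pixel edge fitting in the last side image.

```bash
cat > ef.py <<'E'
from h import *
from scipy.optimize import least_squares
from scipy.ndimage import map_coordinates
d=load('s8');g=cv2.cvtColor(d['frame'],cv2.COLOR_BGR2GRAY).astype(float)
f=foc(d)
def pr(w):
    c=(np.atleast_2d(w)-d['eye'])@d['rotation'];return np.c_[d['cx']-f*c[:,0]/c[:,2],d['cy']+f*c[:,1]/c[:,2]]
th=-.161;ry=np.array([-np.sin(th),np.cos(th),0]);rx=np.array([np.cos(th),np.sin(th),0])
t=np.array([589.4,-222.0,169.9]);h40=t+25.1*ry-[0,0,.7]
def W(p,q): # p: ds,dt,dz,roll,dyaw of hole4
    q=np.atleast_2d(q)-[0,25,116];return h40+p[0]*rx+p[1]*ry+[0,0,p[2]]+R.from_euler('zx',[th+p[4],p[3]]).apply(q) if 0 else h40+p[0]*rx+p[1]*ry+np.array([0,0,p[2]])+(R.from_euler('z',th+p[4])*R.from_euler('x',p[3])).apply(q)
L=lambda a,b,n=14:np.linspace(a,b,n)
E={'bottop':L((-5,68,140),(-5,22,140)),'top-y':L((-5,-25,140),(-5,-68,140)),'under':L((-5,-66,100),(-5,0,100)),'leginner':L((5,14,94),(5,14,45)),'end+y':L((-5,70,135),(-5,70,110)),'footbot':L((-13,15,0),(-13,40,0)),'footbot2':L((-12,14,0),(12,14,0)),'footin':L((13,14,35),(13,14,3)),'end-y':L((5,-70,136),(5,-70,104))}
def meas(P,name):
    c=pr(P);tn=np.gradient(c,axis=0);tn/=np.linalg.norm(tn,axis=1)[:,None];n=np.c_[-tn[:,1],tn[:,0]]
    k=np.arange(-3,3.01,.1);out=[]
    for i in range(len(c)):
        s=map_coordinates(g,[(c[i,1]+k*n[i,1]),(c[i,0]+k*n[i,0])],order=1,mode='nearest');G=np.abs(np.gradient(cv2.GaussianBlur(s[None],(0,0),5)[0],k))
        j=G.argmax();out.append((k[j],G[j]))
    return np.array(out)
def res(p):
    r=[]
    for n,e in E.items():
        m=meas(W(p,e),n);r.append(m[:,0]*np.clip(m[:,1]/25,0,1))
    return r
print('initial',{n:(np.median(m[:,0]).round(2),m[:,1].mean().round(0)) for n,m in((n,meas(W(np.zeros(5),e),n)) for n,e in E.items())})
p=np.zeros(5)
for it in range(8): # ICP: fix measured points, solve
    tg=[];
    for n,e in E.items():
        P=W(p,e);m=meas(P,n);c=pr(P);tn=np.gradient(c,axis=0);tn/=np.linalg.norm(tn,axis=1)[:,None];nn=np.c_[-tn[:,1],tn[:,0]]
        tg.append((e,c+m[:,:1]*nn,nn,np.clip(m[:,1]/25,0,1)*(abs(m[:,0])<2.9)))
    s=least_squares(lambda q:np.concatenate([w*(((pr(W(q,e))-c)*nn).sum(1)) for e,c,nn,w in tg]+[np.array([q[0]/1,q[1]/2,q[2]/1,q[3]/.05,q[4]/.03])]),p,loss='soft_l1',f_scale=.3);p=s.x
print('p ds dt dz roll dyaw',p.round(3));print({n:(np.median(m[:,0]).round(2)) for n,m in((n,meas(W(p,e),n)) for n,e in E.items())})
# peg
ax=np.array([506.2,-183,169.3]);
a=ax+np.linspace(42,70,14)[:,None]*rx
v=a-d['eye'];v/=np.linalg.norm(v,axis=1)[:,None];n3=np.cross(rx,v);n3/=np.linalg.norm(n3,axis=1)[:,None]
for sg in(1,-1):print('peg edge',sg,meas(a+sg*4.5*n3,'')[:,0].round(1))
print('1mm t px normal',(pr(a[7]+ry)-pr(a[7])).round(2),'1mm z',(pr(a[7]+[0,0,1])-pr(a[7])).round(2))
tn=pr(a[1])-pr(a[0]);tn/=np.linalg.norm(tn);print('normal',[-tn[0,1],tn[0,0]])
E
python3 ef.py
```

```text
initial {'bottop': (np.float64(-0.55), np.float64(26.0)), 'top-y': (np.float64(-0.4), np.float64(5.0)), 'under': (np.float64(0.55), np.float64(36.0)), 'leginner': (np.float64(-0.3), np.float64(25.0)), 'end+y': (np.float64(0.5), np.float64(36.0)), 'footbot': (np.float64(0.2), np.float64(27.0)), 'footbot2': (np.float64(-0.65), np.float64(33.0)), 'footin': (np.float64(0.3), np.float64(34.0)), 'end-y': (np.float64(0.85), np.float64(31.0))}
p ds dt dz roll dyaw [ 5.450e-01  3.421e+00  5.340e-01 -1.300e-02 -3.000e-03]
{'bottop': np.float64(-0.7), 'top-y': np.float64(-1.15), 'under': np.float64(0.1), 'leginner': np.float64(-0.35), 'end+y': np.float64(0.0), 'footbot': np.float64(-0.1), 'footbot2': np.float64(0.0), 'footin': np.float64(0.05), 'end-y': np.float64(0.1)}
peg edge 1 [1.5 1.3 1.1 0.9 0.8 0.9 0.9 1.1 1.1 1.7 1.9 1.9 2.  2. ]
peg edge -1 [-0.1 -0.3 -0.3 -0.2 -0.1  0.  -0.3 -2.2 -2.1 -2.  -1.8 -1.8 -1.8 -1.8]
1mm t px normal [[-0.16 -0.29]] 1mm z [[ 0.04 -0.3 ]]
normal [np.float64(0.21292840282567876), np.float64(0.9770678048478035)]
```

The fit puts the relief about 3 mm further in +t than assumed, with roll about 0. The touch force, slightly towards -y, agrees. I'll back off, shift by -2.5 mm in t and try again.

move_arm(turn=[[0,0,0],[0,0,0],[0,0,0],[0,0,0],[0,0,0],[0,0,0],[0,0,0],[0,0,0]], travel=[[0,0.0015,0],[-0.0008,0,0.0002],[-0.0008,0,0.0002],[-0.0008,0,0.0002],[0,-0.0005,0],[0,-0.0005,0],[0,0,0],[0,0,0]], grip=[0,0,0,0,0,0,0,0])

```text
time_s: 36.65
tool_pos: [579.2, -222.5, 169.8]
ee_rot: [0.758, 0.646, -0.068, 0.058]
ft_force: [-0.3, -0.0, -3.8]
finger_gap: 9.5
```

move_arm(turn=[[0,0,0],[0,0,0],[0,0,0],[0,0,0],[0,0,0],[0,0,0],[0,0,0],[0,0,0]], travel=[[0,-0.0003,0],[0,-0.0003,0],[0,-0.0003,0],[0,-0.0003,0],[0,-0.0002,0],[0,0,0],[0,0,0],[0,0,0]], grip=[0,0,0,0,0,0,0,0])

```text
time_s: 37.45
tool_pos: [578.0, -222.3, 169.8]
ee_rot: [0.758, 0.646, -0.068, 0.058]
ft_force: [-0.3, -0.4, -3.0]
finger_gap: 9.2
```

```bash
python3 st.py 80 -2.5 170.0
```

```text
37.45 [ 578.  -222.3  169.8] hole s,t 77.1 -2.2 tool delta mm [-0.34  2.86 -0.14] F [-0.3 -0.4 -3. ] stand-x force -0.2 [ 0.04  0.03 -0.  ]
```

It has passed 1.6 mm beyond the earlier contact with no force, so the peg is entering the hole. Continuing.

move_arm(turn=[[0,0,0],[0,0,0],[0,0,0],[0,0,0],[0,0,0],[0,0,0],[0,0,0],[0,0,0]], travel=[[0,-0.0005,0],[0,-0.0005,0],[0,-0.0005,0],[0,-0.0005,0],[0,-0.0005,0],[0,0,0],[0,0,0],[0,0,0]], grip=[0,0,0,0,0,0,0,0])

```text
time_s: 38.25
tool_pos: [575.5, -221.9, 169.8]
ee_rot: [0.758, 0.646, -0.068, 0.058]
ft_force: [0.4, -0.5, -2.9]
finger_gap: 9.6
```

```bash
python3 st.py 80 -2.5 170.0
```

```text
38.25 [ 575.5 -221.9  169.8] hole s,t 74.6 -2.2 tool delta mm [-0.36  5.4  -0.13] F [ 0.4 -0.5 -2.9] stand-x force 0.5 [0.13 0.07 0.01]
```

move_arm(turn=[[0,0,0],[0,0,0],[0,0,0],[0,0,0],[0,0,0],[0,0,0],[0,0,0],[0,0,0]], travel=[[0,-0.001,0],[0,-0.001,0],[0,-0.0015,0],[0,-0.0015,0],[0,-0.0015,0],[0,-0.001,0],[0,-0.0005,0],[0,0,0]], grip=[0,0,0,0,0,0,0,0])

```text
time_s: 39.05
tool_pos: [567.5, -220.6, 169.8]
ee_rot: [0.758, 0.646, -0.068, 0.058]
ft_force: [0.8, 0.0, -3.2]
finger_gap: 9.6
```

```bash
python3 st.py 80 -2.5 170.0
```

```text
39.05 [ 567.5 -220.6  169.8] hole s,t 66.5 -2.2 tool delta mm [-0.34 13.45 -0.1 ] F [ 0.8  0.  -3.2] stand-x force 0.8 [ 0.04  0.08 -0.  ]
```

move_arm(turn=[[0,0,0],[0,0,0],[0,0,0],[0,0,0],[0,0,0],[0,0,0],[0,0,0],[0,0,0]], travel=[[0,-0.001,0],[0,-0.0015,0],[0,-0.002,0],[0,-0.002,0],[0,-0.002,0],[0,-0.001,0],[0,-0.0005,0],[0,0,0]], grip=[0,0,0,0,0,0,0,0])

```text
time_s: 39.85
tool_pos: [557.7, -219.0, 169.9]
ee_rot: [0.758, 0.646, -0.068, 0.058]
ft_force: [-0.3, 0.5, -3.6]
finger_gap: 9.4
```

```bash
python3 st.py 80 -2.5 170.0
```

```text
39.85 [ 557.7 -219.   169.9] hole s,t 56.6 -2.2 tool delta mm [-0.34 23.44 -0.08] F [-0.3  0.5 -3.6] stand-x force -0.4 [ 0.05  0.06 -0.06]
```

move_arm(turn=[[0,0,0],[0,0,0],[0,0,0],[0,0,0],[0,0,0],[0,0,0],[0,0,0],[0,0,0]], travel=[[0,-0.001,0],[0,-0.002,0],[0,-0.0025,0],[0,-0.0025,0],[0,-0.0025,0],[0,-0.0015,0],[0,-0.001,0],[0,0,0]], grip=[0,0,0,0,0,0,0,0])

```text
time_s: 40.65
tool_pos: [544.7, -216.9, 169.8]
ee_rot: [0.758, 0.645, -0.068, 0.058]
ft_force: [0.1, 1.0, -3.8]
finger_gap: 9.6
```

```bash
python3 st.py 80 -2.5 170.0
```

```text
40.65 [ 544.7 -216.9  169.8] hole s,t 43.5 -2.2 tool delta mm [-0.34 36.54 -0.1 ] F [ 0.1  1.  -3.8] stand-x force -0.0 [ 0.04 -0.03  0.01]
```

move_arm(turn=[[0,0,0],[0,0,0],[0,0,0],[0,0,0],[0,0,0],[0,0,0],[0,0,0],[0,0,0]], travel=[[0,-0.001,0],[0,-0.0015,0],[0,-0.0015,0],[0,-0.001,0],[0,-0.001,0],[0,-0.0005,0],[0,0,0],[0,0,0]], grip=[0,0,0,0,0,0,0,0])

```text
time_s: 41.45
tool_pos: [538.5, -215.9, 169.8]
ee_rot: [0.758, 0.646, -0.068, 0.058]
ft_force: [-0.0, 0.2, -1.9]
finger_gap: 9.8
```

move_arm(turn=[[0,0,0],[0,0,0],[0,0,0],[0,0,0],[0,0,0],[0,0,0],[0,0,0],[0,0,0]], travel=[[0,-0.0003,0],[0,-0.0003,0],[0,-0.0003,0],[0,-0.0003,0],[0,0,0],[0,0,0],[0,0,0],[0,0,0]], grip=[0,0,0,0,0,0,0,0])

```text
time_s: 42.25
tool_pos: [537.3, -215.7, 169.8]
ee_rot: [0.758, 0.646, -0.068, 0.058]
ft_force: [1.4, -0.1, -2.9]
finger_gap: 9.7
```

```bash
python3 st.py 80 -2.5 170.0
```

```text
42.25 [ 537.3 -215.7  169.8] hole s,t 35.9 -2.2 tool delta mm [-0.36 44.08 -0.13] F [ 1.4 -0.1 -2.9] stand-x force 1.4 [0.04 0.09 0.01]
```

move_arm(turn=[[0,0,0],[0,0,0],[0,0,0],[0,0,0],[0,0,0],[0,0,0],[0,0,0],[0,0,0]], travel=[[0,-0.0003,0],[0,-0.0003,0],[0,-0.0003,0],[0,-0.0003,0],[0,0,0],[0,0,0],[0,0,0],[0,0,0]], grip=[0,0,0,0,0,0,0,0])

```text
time_s: 43.05
tool_pos: [536.1, -215.5, 169.8]
ee_rot: [0.758, 0.646, -0.068, 0.058]
ft_force: [0.3, 0.4, -3.7]
finger_gap: 10.0
```

```bash
python3 st.py 80 -2.5 170.0
```

```text
43.05 [ 536.1 -215.5  169.8] hole s,t 34.7 -2.2 tool delta mm [-0.35 45.29 -0.12] F [ 0.3  0.4 -3.7] stand-x force 0.3 [ 0.1   0.1  -0.01]
```

move_arm(turn=[[0,0,0],[0,0,0],[0,0,0],[0,0,0],[0,0,0],[0,0,0],[0,0,0],[0,0,0]], travel=[[0,-0.0003,0],[0,-0.0003,0],[0,-0.0003,0],[0,-0.0003,0],[0,0,0],[0,0,0],[0,0,0],[0,0,0]], grip=[0,0,0,0,0,0,0,0])

```text
time_s: 43.85
tool_pos: [535.1, -215.4, 169.8]
ee_rot: [0.758, 0.646, -0.068, 0.058]
ft_force: [1.0, -1.2, -3.5]
finger_gap: 9.7
```

```bash
python3 st.py 80 -2.5 170.0
```

```text
43.85 [ 535.1 -215.4  169.8] hole s,t 33.7 -2.2 tool delta mm [-0.34 46.26 -0.09] F [ 1.  -1.2 -3.5] stand-x force 1.2 [ 0.09 -0.21  0.04]
```

The back reached the head block at s of about 33.8, matching the predicted 33.7. Lowering so the weight rests on the peg.

move_arm(turn=[[0,0,0],[0,0,0],[0,0,0],[0,0,0],[0,0,0],[0,0,0],[0,0,0],[0,0,0]], travel=[[0,0.0003,0],[0.0001,0,0.0004],[0.0001,0,0.0004],[0.0001,0,0.0004],[0,0,0.0002],[0,0,0],[0,0,0],[0,0,0]], grip=[0,0,0,0,0,0,0,0])

```text
time_s: 44.65
tool_pos: [535.2, -215.6, 169.1]
ee_rot: [0.758, 0.645, -0.068, 0.059]
ft_force: [-1.6, 0.2, 5.1]
finger_gap: 9.7
```

```bash
python3 st.py 34 -2.5 168.5
```

```text
44.65 [ 535.2 -215.6  169.1] hole s,t 33.9 -2.4 tool delta mm [0.02 0.1  0.59] F [-1.6  0.2  5.1] stand-x force -1.6 [-0.04  0.24 -0.02]
```

move_arm(turn=[[0,0,0],[0,0,0],[0,0,0],[0,0,0],[0,0,0],[0,0,0],[0,0,0],[0,0,0]], travel=[[0,0,-0.0002],[0,0,-0.0003],[0,0,0],[0,0,0],[0,0,0],[0,0,0],[0,0,0],[0,0,0]], grip=[0,0,0,0.014,0.02,0.03,0.03,0.03])

```text
time_s: 45.45
tool_pos: [535.2, -215.1, 168.6]
ee_rot: [0.758, 0.646, -0.068, 0.058]
ft_force: [-0.2, -0.2, -1.0]
finger_gap: 29.9
```

```bash
python3 st.py 34 -2.5 168.5; python3 - <<'E'
from h import *
print(env.get_obs()['finger_gap']);snap('side','s9')
E
sed -e "s/'s8'/'s9'/" -e "s/^t=np.array.*;h40=.*/h40=np.array([506.2,-183,167.8])+35*rx/" ef.py > ef2.py; python3 ef2.py | sed -n 1,3p
```

```text
45.45 [ 535.2 -215.1  168.6] hole s,t 33.7 -1.9 tool delta mm [-0.56  0.26  0.17] F [-0.2 -0.2 -1. ] stand-x force -0.2 [-0.02  0.09  0.01]
29.85964981624059
initial {'bottop': (np.float64(1.1), np.float64(8.0)), 'top-y': (np.float64(-0.6), np.float64(6.0)), 'under': (np.float64(0.8), np.float64(30.0)), 'leginner': (np.float64(-1.15), np.float64(22.0)), 'end+y': (np.float64(0.2), np.float64(15.0)), 'footbot': (np.float64(-0.3), np.float64(14.0)), 'footbot2': (np.float64(1.8), np.float64(19.0)), 'footin': (np.float64(-0.65), np.float64(28.0)), 'end-y': (np.float64(0.6), np.float64(33.0))}
p ds dt dz roll dyaw [-0.367  1.27  -0.012 -0.069 -0.003]
{'bottop': np.float64(1.25), 'top-y': np.float64(0.1), 'under': np.float64(0.2), 'leginner': np.float64(-0.7), 'end+y': np.float64(-0.2), 'footbot': np.float64(-0.2), 'footbot2': np.float64(0.0), 'footin': np.float64(0.1), 'end-y': np.float64(0.1)}
```

It hangs and the fingers are open. Retracting along the tool axis.

move_arm(turn=[[0,0,0],[0,0,0],[0,0,0],[0,0,0],[0,0,0],[0,0,0],[0,0,0],[0,0,0]], travel=[[0,0,-0.005],[0,0,-0.01],[0,0,-0.015],[0,0,-0.02],[0,0,-0.02],[0,0,-0.02],[0,0,-0.02],[0,0,0]], grip=[0.034,0.034,0.034,0.034,0.034,0.034,0.034,0.034])

```text
time_s: 46.3
tool_pos: [540.2, -196.0, 281.0]
ee_rot: [0.758, 0.645, -0.067, 0.061]
ft_force: [0.4, 0.4, -0.7]
finger_gap: 33.7
```

move_arm(turn=[[0,0,0],[0,0,0],[0,0,0],[0,0,0],[0,0,0],[0,0,0],[0,0,0],[0,0,0]], travel=[[0,0,-0.01],[0,0,0],[0,0,0],[0,0,0],[0,0,0],[0,0,0],[0,0,0],[0,0,0]], grip=[0.034,0.034,0.034,0.034,0.034,0.034,0.034,0.034])

```text
time_s: 47.1
tool_pos: [538.6, -194.1, 286.8]
ee_rot: [0.758, 0.645, -0.068, 0.058]
ft_force: [-0.6, -0.1, -0.4]
finger_gap: 33.4
```

```bash
python3 - <<'E'
from h import *
a=snap('side','s10')['frame'].astype(int);b=load('s9')['frame'].astype(int)
o=env.get_obs();print(o['time_s'],o['tool_pos'],o['ft_force'])
E
sed "s/'s9'/'s10'/" ef2.py > ef3.py; python3 ef3.py | sed -n 1,3p
python3 - <<'E'
from h import *
c=snap('side','s11')['frame'].astype(int);a=load('s10')['frame'].astype(int)
print('motion s10-s11',np.abs(c-a)[200:300,300:370].mean())
t0=cv2.cvtColor(load('side0')['frame'],6).astype(float);t1=cv2.cvtColor(c.astype(np.uint8),6).astype(float)
for n,(u,v) in dict(jar=(249,253),vase=(323,232),bowl=(361,210),clay=(246,147),mug=(406,368),tall=(343,383),spat=(195,170)).items():
    w=(slice(v-14,v+15),slice(u-16,u+17));print(n,np.abs(t0[w]-t1[w]).mean().round(1),np.round(cv2.phaseCorrelate(t0[w].copy(),t1[w].copy(),cv2.createHanningWindow((33,29),cv2.CV_64F))[0],2))
E
```

```text
47.15 [ 538.62227228 -194.04675383  286.87866892] [ 0.4234583  -0.59108088  0.60760202]
initial {'bottop': (np.float64(0.55), np.float64(33.0)), 'top-y': (np.float64(0.1), np.float64(6.0)), 'under': (np.float64(0.55), np.float64(27.0)), 'leginner': (np.float64(-0.15), np.float64(20.0)), 'end+y': (np.float64(-0.9), np.float64(19.0)), 'footbot': (np.float64(-0.35), np.float64(14.0)), 'footbot2': (np.float64(1.5), np.float64(19.0)), 'footin': (np.float64(-0.55), np.float64(28.0)), 'end-y': (np.float64(0.7), np.float64(34.0))}
p ds dt dz roll dyaw [-0.452  0.448 -0.118 -0.05  -0.008]
{'bottop': np.float64(0.3), 'top-y': np.float64(-0.05), 'under': np.float64(0.4), 'leginner': np.float64(-0.05), 'end+y': np.float64(-1.05), 'footbot': np.float64(-0.1), 'footbot2': np.float64(-0.1), 'footin': np.float64(0.05), 'end-y': np.float64(0.15)}
motion s10-s11 0.5015714285714286
jar 5.3 [-0.05 -0.01]
vase 12.3 [0.26 0.07]
bowl 2.8 [0.15 0.11]
clay 9.9 [-6.31  0.94]
mug 1.7 [-0.11 -0.1 ]
tall 6.6 [-0.01 -0.02]
spat 5.5 [0.   0.01]
```

The relief is hanging still, with s about 34.5, t about 0.4 and tilt about 0.05 rad. The bystanders haven't moved. The clay patch shows a shift because the relief itself used to be in that window. Handing in.

```bash
python3 -c "
from h import *
print(hand_in());print(env.get_obs()['time_s'])"
```

```text
the job is handed in; nothing more can be done
None
the job is handed in; nothing more can be done
```

The relief hangs on the steel stand's peg by hole 4, tab up, with its back at the head block. I released it and handed in after about 47 s; no verdict was reported.

**Last checks (edge fit in the side camera):**
- **Position:** the hole is about 34.5 mm along the stand's x and about 0.4 mm off its y 0.
- **Tilt:** about 0.05 rad, under the 0.14 limit.
- **At rest:** there was no visible motion between the last two pictures. The fingers are open and about 118 mm higher, with the wrist force near zero.
- **Contact with the stand:** the forces I read implied up to about 8 N. They were read at the ends of moves only, so brief peaks in between would not show.

**What went wrong or disagreed:**
- **First grasp:** it closed above the tab, because the fingertips sit about 28 mm higher than the reported tool position. I went lower and gripped again.
- **Slip while carrying:** the relief rolled about 0.18 rad in the grip. I corrected it by tilting the tool. Before I noticed, a sideways feel for the peg with the leg edge had found nothing.
- **First push onto the peg:** it met the bar's face at about 3 N, because the relief was about 3 mm further over than my first estimate. After refitting from the image and shifting 2.5 mm, it slid on.
- **Peg height:** touch gave 169.3 mm and the cameras 169.5 mm.
- **Other objects:** six of the seven showed no shift. The clay block's image check did read a shift of about 6 px. Its window included the spot where the relief used to stand, and nothing passed near the block, so I take that as a false reading.

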